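# Feed a wet-painted block along the fence under the drying lamp

## Robot

A 6-joint arm with a two-finger parallel gripper is mounted at the origin on the work surface. World frame = base frame: x ahead of the robot, y to its left, z up, the work surface at z = 0. Lengths are in m, angles in rad, forces in N, time in s.
With the tool pointing down it reaches from about 0.275 to 0.825 m from the base axis. Payload 5.2 kg.
Tool frame: the origin (TCP) lies on the centre line of the jaws, within the pads' length; the fingertips stand 25 mm ahead of it and the grasp point (between the pads) lies 6 mm ahead of it (manip.tip_reach is the distance from the TCP to the fingertips, in m); y points along the fingers, z is the direction in which the jaws open and shut, and the axes are right-handed (so a half turn about y gives the same grasp; the last joint's range is limited). The gripper opens to 93 mm and grips with 3 to 60 N. Pads are 15 mm wide; open, the fingers measure 128 mm over their backs; the gripper's body (75 mm by 188 mm) begins 65 mm behind the grasp point.
Start: joints at [-1.496, 0.259, 1.535, -0, 1.348, -0.203], TCP at [0.151, -0.529, 0.244] pointing down, gripper open.
Joint ranges: [-3.14, 3.14], [-0.91, 2.08], [0.19, 2.58], [-1.22, 4.36], [0.22, 2.71], [-3.12, 3.12]. Speed limits (rad/s): [2.57, 2.57, 3.14, 3.14, 3.14, 3.14].

## Interface

Orientations are given as a rotation vector (axis times angle).
In Python, from rig import manip gives the robot as it stands.
- The arm moves only by the shell command python3 -m jog 'ROWS' [FORCE]. ROWS is JSON, a list of rows, each an object of numbers: "x", "y", "z": the shift along the tool's x, y, z in m; "turn": the turn about the tool's y in rad; "fingers": the gripper's target within -1 to 1 (fully open at 1, half-way at 0, shut at -1). In form: [{"x": .., "y": .., "z": .., "turn": .., "fingers": ..}, ...]. A call has 1 to 12 rows; each row shifts and turns the commanded pose from where the row before left it, along the tool's axes as they then stand; what a row does not reach is not made up. A row lasts 1/10 s, in which the tool goes at most 50 mm and 8.59 degrees, less where a joint would pass 70% of its speed; a pose out of reach is approached as far as the arm can. A call with a gripper value outside its range is refused whole. The fingers move at their own pace and stop on an object; FORCE is the grip in N (left out, the last holds). Time passes only in rows, so rows that do not move let the fingers close. It gives the time, the measured TCP pose, the force and the opening at its end, in the units of the state.
- manip.observe(): the state, without advancing time (a new reading comes with each control period).
- manip.grab_frame(name): name is "side" or "top" or "wrist"; returns the picture (400x640x3 uint8, red, green, blue); there is no depth.
- manip.camera_params(name): a dict with "mtx" (3x3 intrinsics, pixels), "dist" ([k1, k2, p1, p2, k3] as OpenCV has them; the pictures are not rectified), "xyz" and "attitude" of the camera in the world; the wrist camera has in their place "hand_eye" (4x4, takes a point from camera to tool coordinates, whose origin is the TCP and whose axes are the tool frame's). Camera axes: x right, y down, z forward; pixel columns grow to the right and rows downward; lengths in m; the calibration is good to about 2 mm. A picture is of the moment at which its call begins: read the wrist's pose just before it. camera_params takes no time and is no camera call.
- manip.hand_in(): hands the job in, once; it reports no verdict.
The state is a dict: "t": time; "qpos": joint angles; "joint_vel": joint speeds; "joint_torque": joint torques, N m; "ee_pos": TCP position; "tool_rot": TCP orientation; "force": force on the tool from outside, world axes, zero at the start; "wrist_torque": the same for the moment, N m; "finger_gap": finger opening in m.
Only numpy, scipy, OpenCV 4.12 (cv2) and the standard library are available. Lean on these libraries where they do the work, as an engineer would, in place of code of your own. Each camera call takes 0.05 s, during which the arm holds its last target.

## Task

The blue block has wet paint, so only the push shoe may touch it: take the shoe out of its tray by the slanted handle and use it to feed the block along the jig's metal fence, under the lamp, until it is fully home against the dark wooden end stop, keeping it against the fence all the way. Then set the shoe back in its tray, standing flat on its sole, and let go. Do not bump the lamp frame or disturb the bottle, mug and jar nearby.

Things in the scene. Friction and masses are not known exactly. Their poses are not given: they have to be found in the camera images.
- jig: Fixed drying jig: plywood base board 165 (x) x 450 (y) x 12 mm; origin on the worktop. The board spans x -65 to +100, y -245 to +205 mm; deck surface at z = 12 mm. The block is fed along -y, along an aluminium fence (y -230 to +190 mm, 18 mm thick, 28 mm above the deck), guiding face at x = +45 mm. Block home: its origin at x = +15, y = -130 mm, sides parallel to the jig's.
- stop_face (a point): Foot of the dark wooden end stop's face, in the middle of the lane: at x = +15, y = -170, z = +12 mm from the jig's origin, axes as the jig. The stop is a cross bar 40 mm high; its face looks to +y.
- lamp: Grey lamp frame fixed on the jig, same origin and axes as the jig. Two bars along x (x -90 to +95 mm), at y -40 to 0 and y -260 to -220 mm, undersides 198 mm, tops 265 mm over the worktop; posts and spine behind the fence at x = +85 mm. An upright gripper on the shoe's handle meets the first bar before the block is home; a hand leaning back to +y, like the handle, clears it.
- block: Loose blue painted wooden block, 60 (x) x 80 (y) x 45 mm (z), 0.17 to 0.35 kg; origin at the centre of its underside. It starts on the jig's deck, long side along the fence and within 2 mm of it, 155 to 205 mm short of home, axes along the jig's.
- shoe: Loose push shoe, 0.16 kg: orange sole 44 (x) x 85 (y) x 16 mm, wooden handle. Origin at the sole's underside; sole y -40 to +45 mm; the flat black nose at y = -40 mm pushes. Handle: bar 26 mm wide (x), 22 mm thick, rising from y = +5, z = 16 mm, leaning 35 degrees from vertical to +y, 115 mm long. Starts standing on its sole in the tray, axes about along the tray's (within 3 degrees).
- shoe_grip (a point): The place to grip the shoe: on the handle's centre line, 85 mm up its length, at x = 0, y = +53.8, z = +85.6 mm from the shoe's origin; axes as the shoe. Pinch the 26 mm width (along x), the hand leaning like the handle.
- tray: Fixed shallow grey tray, outside 90 (x) x 125 (y) mm, rim 12 mm high, walls 5 mm, floor surface at z = 5 mm. Origin at the centre of its underside. The shoe belongs in it with its origin over the tray's and axes along the tray's (same way round as at the start); about 15 mm to spare on each side.
- pump_bottle: Bystander: amber pump bottle, 60 mm across, 165 mm tall; origin at the centre of its underside.
- mug: Bystander: white mug, 80 mm across, 90 mm tall, handle on one side; origin at the centre of its underside.
- paint_jar: Bystander: closed blue jar, 72 mm across, 80 mm tall; origin at the centre of its underside.
Things that resemble listed ones, but are neither listed nor needed, are in the scene too. Of the things like the shoe, leave any that is turquoise or white; of the rest the larger one is meant.

How it is judged:
On the way:
1. the block is fed home against the stop and the fence, the shoe pushing it (y of block in the frame of jig below -0.1255 m and x of block in the frame of jig above 0.0105 m and angle between the y axis of block and the y axis of jig, either way round below 0.06 rad and z of block in the frame of jig below 0.015 m and angle between block's own z axis and vertical below 0.05 rad and contact force between shoe and block above 0.2 N), for 0.1 s.
At the end, for the whole second after the job is handed in: The block stands flat on the deck, its front within 4.5 mm of the end stop, its side within 4.5 mm of the fence and parallel to it within 3.4 degrees; the shoe stands flat on its sole (within 3.4 degrees) on the tray's floor, its origin within 22 mm of the tray's centre along both tray axes (y of block in the frame of jig below -0.1255 m and x of block in the frame of jig above 0.0105 m and angle between the y axis of block and the y axis of jig, either way round below 0.06 rad and z of block in the frame of jig below 0.015 m and angle between block's own z axis and vertical below 0.05 rad and x of shoe in the frame of tray between -0.022 and 0.022 m and y of shoe in the frame of tray between -0.022 and 0.022 m and z of shoe in the frame of tray below 0.009 m and angle between shoe's own z axis and vertical below 0.06 rad); the robot touches nothing.
It fails at once if the robot touches the wet block (contact force between any of the fingers, the arm and block above 0.3 N).
It fails at once if the block leaves the fence by more than 7 mm or turns more than 6 degrees from it (x of block in the frame of jig below 0.008 m or angle between the y axis of block and the y axis of jig, either way round above 0.105 rad).
It fails at once if the block is lifted more than 8 mm or tipped more than 9 degrees (z of block in the frame of jig above 0.02 m or angle between block's own z axis and vertical above 0.157 rad).
It fails at once if the robot bumps the lamp frame (over 3 N) (contact force between any of the fingers, the arm and lamp above 3 N).
It fails at once if a bystander is moved more than 20 mm (distance of any of pump_bottle, mug, paint_jar from where it was at the start of the episode above 0.02 m).
It also fails if it takes over 51 s, if anything falls off the work surface, if the arm or the gripper's body presses on something with over 40 N, if the wrist force passes 120 N, or if a joint passes its speed limit or range.

## Working session

There is one attempt and no reset: what is moved stays moved. The work goes in short steps, Python scripts to look and compute and a shell command to move; the robot and the scene stay as the last step left them, time stands still between calls to the robot, and variables do not carry over. Pictures are saved under pics/ and viewed, and the job is handed in when it is done.

```bash
ls; mkdir -p pics
python3 - <<'E'
from rig import manip
import cv2
s=manip.observe();print(s)
for n in("side","top","wrist"):
    im=manip.grab_frame(n);cv2.imwrite(f"pics/{n}0.png",im[:,:,::-1]);print(n,manip.camera_params(n))
print(manip.tip_reach)
E
```

```text
pics
{'t': 0.0, 'qpos': array([-1.49583935e+00,  2.59330545e-01,  1.53608947e+00,  3.77310921e-05,
        1.34800127e+00, -2.02801325e-01]), 'joint_vel': array([-0.00127118,  0.00082528, -0.00025477, -0.00047444, -0.00029011,
        0.00089615]), 'joint_torque': array([-2.34931780e-03, -4.37315583e+01, -2.83999676e+01,  7.16482778e-02,
        4.12018457e-02, -1.46885186e-04]), 'ee_pos': array([ 0.15080584, -0.52839492,  0.24282181]), 'tool_rot': array([-0.2895399 ,  2.07453217, -2.07071799]), 'force': array([-0.55694735, -0.44038962,  0.13887993]), 'wrist_torque': array([-0.01724808, -0.00699377, -0.03146137]), 'finger_gap': 0.09315023444525697}
side {'mtx': array([[456.0005671 ,   0.        , 316.88105585],
       [  0.        , 456.0005671 , 191.88219733],
       [  0.        ,   0.        ,   1.        ]]), 'dist': array([-0.08936999,  0.        ,  0.        ,  0.        ,  0.        ]), 'xyz': array([0.40941185, 0.79463028, 0.99301758]), 'attitude': array([-0.14469369,  2.89321521, -1.11909482])}
top {'mtx': array([[498.42828832,   0.        , 321.45741805],
       [  0.      
[... 193 characters left out ...]
, -0.04470191,  1.55947303]), 'attitude': array([-2.19211837,  2.15133775, -0.09334892])}
wrist {'mtx': array([[324.72360187,   0.        , 327.74815272],
       [  0.        , 324.72360187, 198.59258247],
       [  0.        ,   0.        ,   1.        ]]), 'dist': array([-0.00250441,  0.        ,  0.        ,  0.        ,  0.        ]), 'hand_eye': array([[ 6.60553448e-04,  9.60087208e-01,  2.79700049e-01,
        -7.80462827e-02],
       [ 6.29962027e-04, -2.79700454e-01,  9.60087110e-01,
        -1.41356976e-01],
       [ 9.99999583e-01, -4.57988441e-04, -7.89575583e-04,
         1.09778465e-03],
       [ 0.00000000e+00,  0.00000000e+00,  0.00000000e+00,
         1.00000000e+00]])}
0.025
```

View pics/side0.png

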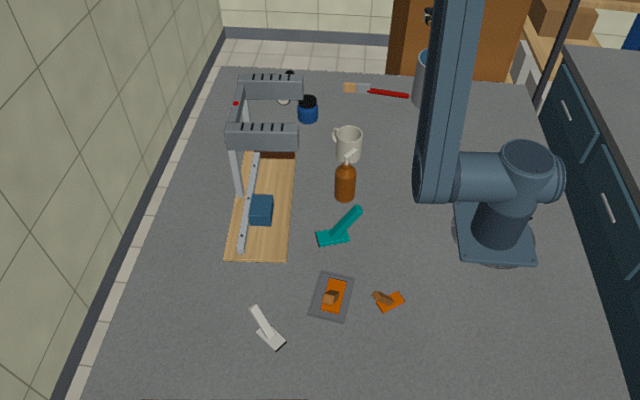

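View pics/top0.png

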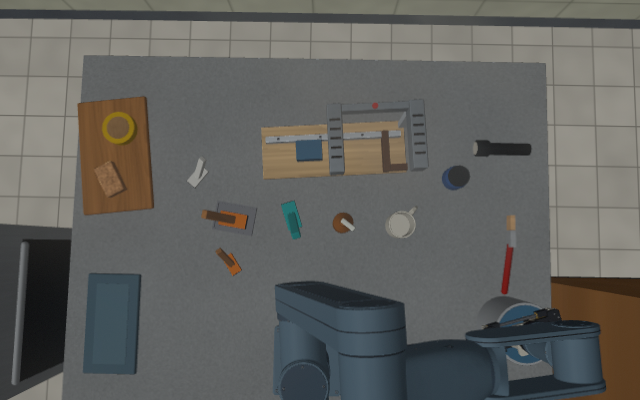

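View pics/wrist0.png

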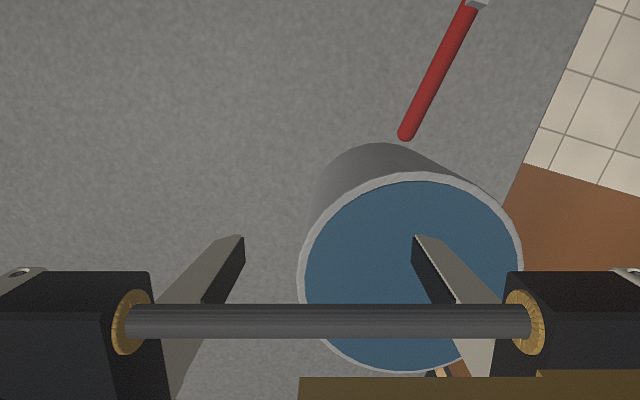

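```bash
cat > h.py <<'E'
import numpy as np,cv2
from rig import manip
from scipy.spatial.transform import Rotation as R
def cam(n,s=None):
    p=manip.camera_params(n)
    if 'hand_eye' in p:
        s=s or manip.observe(); H=p['hand_eye']; Rt=R.from_rotvec(s['tool_rot']).as_matrix()
        return p['mtx'],p['dist'],Rt@H[:3,:3],np.array(s['ee_pos'])+Rt@H[:3,3]
    return p['mtx'],p['dist'],R.from_rotvec(p['attitude']).as_matrix(),np.array(p['xyz'])
def ray(c,uv):
    K,d,Rc,o=c
    q=cv2.undistortPoints(np.array(uv,float).reshape(-1,1,2),K,d).reshape(-1,2)
    v=np.c_[q,np.ones(len(q))]@Rc.T
    return o,v/np.linalg.norm(v,axis=1)[:,None]
def plane(c,uv,z):
    o,v=ray(c,uv); return o+v*((z-o[2])/v[:,2])[:,None]
def tri(cs,uvs):
    A=np.zeros((3,3));b=np.zeros(3);L=[]
    for c,uv in zip(cs,uvs):
        o,v=ray(c,uv);v=v[0];P=np.eye(3)-np.outer(v,v);A+=P;b+=P@o;L.append((o,P))
    x=np.linalg.solve(A,b); return x,[np.linalg.norm(P@(x-o)) for o,P in L]
def proj(c,X):
    K,d,Rc,o=c
    X=np.atleast_2d(X); r=cv2.Rodrigues(Rc.T)[0]
    return cv2.projectPoints(X,r,-Rc.T@o,K,d)[0].reshape(-1,2)
def crop(n,x0,y0,x1,y1,k,out,im=None):
    im=cv2.imread(f'pics/{n}.png') if im is None else im
    c=cv2.resize(im[y0:y1,x0:x1],None,fx=k,fy=k,interpolation=cv2.INTER_CUBIC)
    cv2.imwrite(f'pics/{out}.png',c)
E
python3 - <<'E'
from h import *
crop('top0',180,90,440,285,3,'top0c'); crop('side0',200,130,420,360,3,'side0c')
E
```

```text
(no output)
```

View pics/top0c.png

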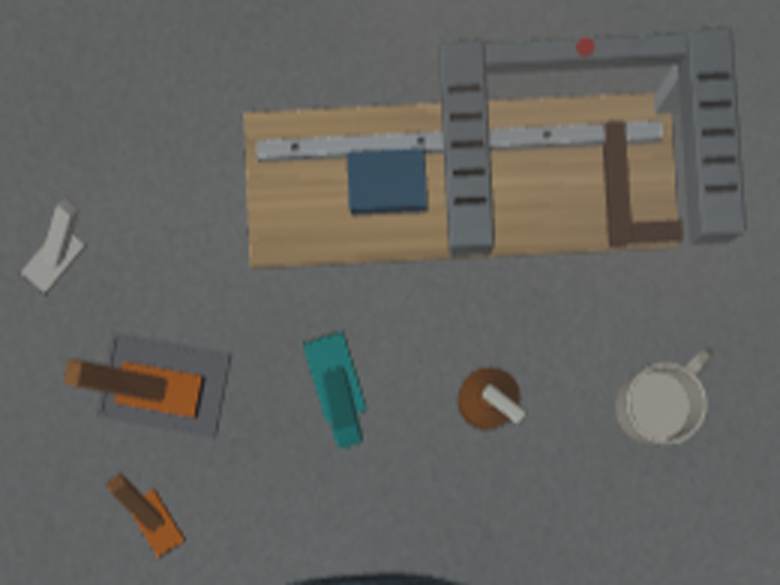

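View pics/side0c.png

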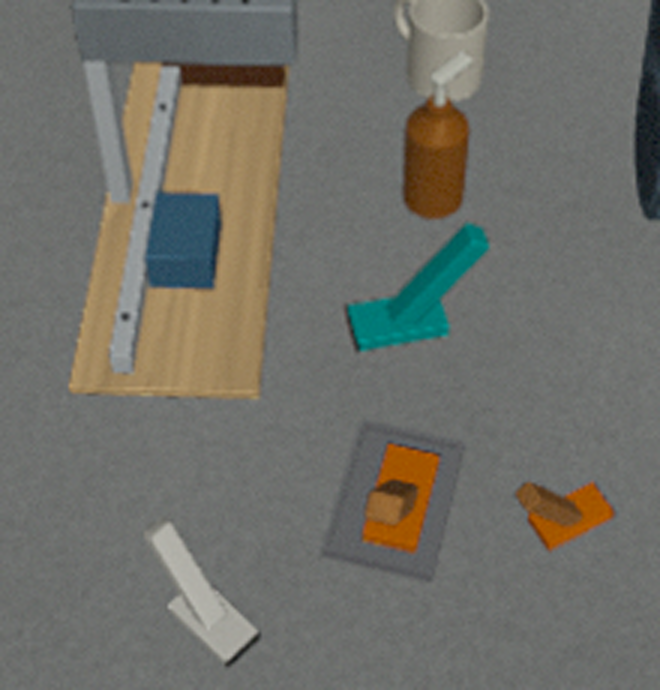

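Run:
```python
from h import *
T=cam('top');S=cam('side')
im=cv2.imread('pics/top0.png'); im2=cv2.imread('pics/side0.png')
hsv=cv2.cvtColor(im,cv2.COLOR_BGR2HSV)
def blob(mask,roi):
    m=np.zeros_like(mask);x0,y0,x1,y1=roi;m[y0:y1,x0:x1]=mask[y0:y1,x0:x1]
    n,l,st,c=cv2.connectedComponentsWithStats(m);i=1+np.argmax(st[1:,4]);return (l==i).astype(np.uint8),st[i],c[i]
print('px hsv wood',hsv[170,300],'orange',hsv[218,238],'blue',hsv[152,309],'tray',hsv[230,245],'table',hsv[260,300],'handle',hsv[216,215])
h2=cv2.cvtColor(im2,cv2.COLOR_BGR2HSV);print('side tray',h2[312,315],'or',h2[300,340],'blue',h2[205,262],h2[222,260],'table',h2[350,300])
wood=cv2.inRange(hsv,(10,60,110),(25,200,255))
m,st,c=blob(wood,(255,115,420,190));print(st)
cn=max(cv2.findContours(m,0,1)[0],key=cv2.contourArea)[:,0]
# left edge, bottom edge lines
L=np.array([p for p in cn if p[0]<268 and 130<p[1]<175]);
B=np.array([p for p in cn if p[1]>172 and 268<p[0]<325 ]);Tp=np.array([p for p in cn if p[1]<131 and 268<p[0]<325 ])
def fit(P): return cv2.fitLine(P.astype(np.float32),cv2.DIST_HUBER,0,.01,.01).ravel()
def inter(a,b):
    t=np.linalg.solve(np.c_[a[:2],-b[:2]],b[2:]-a[2:]);return a[2:]+t[0]*a[:2]
l,b,t=fit(L),fit(B),fit(Tp)
cs=np.array([inter(l,b),inter(l,t)]);print(cs)
W=plane(T,cs,.012);print(W,np.linalg.norm(W[0]-W[1]),'len should be .165')
e=np.array([inter(b,np.array([0,1,x,0])) for x in(270,325)]);E=plane(T,e,.012);d=E[0]-E[1];print('y axis ang from bottom edge',np.degrees(np.arctan2(d[1],d[0])))
d=W[1]-W[0];print('x axis ang',np.degrees(np.arctan2(d[1],d[0])))
```

```text
px hsv wood [ 17  93 137] orange [ 13 191 144] blue [102  99  95] tray [108  14  93] table [100   8 101] handle [ 14 107  67]
side tray [83 10 99] or [ 15 255 163] blue [100 143 100] [100 154  96] table [ 75   5 109]
[ 261  124   69   55 2410]
[[263.24283 178.42433]
 [262.11108 127.50165]]
[[0.55460014 0.14878461 0.012     ]
 [0.71672172 0.15722813 0.012     ]] 0.16234130595803092 len should be .165
y axis ang from bottom edge 94.01571811006374
x axis ang 2.9813537565299257
```

```bash
python3 -m jog '[{"y":-0.05},{"y":-0.05},{"y":-0.05},{"y":-0.05},{"y":-0.05},{"y":-0.05}]'
cat > st.py <<'E'
from h import *
s=manip.observe();M=R.from_rotvec(s['tool_rot']).as_matrix();print(s['t'],s['qpos'].round(3),s['ee_pos'].round(4),s['force'].round(2),round(s['finger_gap'],4));print(M.round(3));y=M[:,1]
print('lean',np.degrees(np.arccos(-y[2])).round(2),'az',np.degrees(np.arctan2(y[1],y[0])).round(2))
E
python3 st.py
```

```text
0.15 [-1.496  0.259  1.536  0.     1.348 -0.203] [ 0.1509 -0.5285  0.243 ] [-0.16  0.44 -0.18] 0.093
[[-0.962 -0.     0.274]
 [-0.274  0.001 -0.962]
 [-0.    -1.    -0.001]]
lean 0.08 az 93.77invalid input
```

```bash
python3 -m jog '[{"x":0,"y":-0.05,"z":0,"turn":0,"fingers":1},{"x":0,"y":-0.05,"z":0,"turn":0,"fingers":1},{"x":0,"y":-0.05,"z":0,"turn":0,"fingers":1},{"x":0,"y":-0.05,"z":0,"turn":0,"fingers":1}]';  python3 st.py
```

```text
t: 0.55
ee_pos: [0.1508, -0.5284, 0.4454]
tool_rot: [-0.29, 2.073, -2.072]
force: [-0.6, -0.9, 0.3]
finger_gap: 0.0932
0.55 [-1.496  0.208  1.123 -0.     1.811 -0.203] [ 0.1508 -0.5284  0.4454] [-0.6  -0.87  0.29] 0.0932
[[-0.962 -0.     0.274]
 [-0.274  0.    -0.962]
 [-0.    -1.    -0.   ]]
lean 0.03 az 94.64
```

```bash
python3 -m jog '[{"x":0,"y":-0.05,"z":0,"turn":0,"fingers":1},{"x":0,"y":-0.05,"z":0,"turn":0,"fingers":1},{"x":0,"y":-0.05,"z":0,"turn":0,"fingers":1},{"x":0,"y":-0.05,"z":0,"turn":0,"fingers":1},{"x":0,"y":-0.05,"z":0,"turn":0,"fingers":1},{"x":0,"y":-0.05,"z":0,"turn":0,"fingers":1}]';  python3 st.py
```

```text
t: 1.15
ee_pos: [0.1202, -0.4333, 0.7006]
tool_rot: [-0.245, 2.204, -1.893]
force: [-2.3, -3.9, -1.6]
finger_gap: 0.093
1.15 [-1.565  0.385  0.202  0.049  2.709 -0.231] [ 0.1202 -0.4333  0.7006] [-2.29 -3.85 -1.63] 0.093
[[-0.961  0.02   0.277]
 [-0.271  0.154 -0.95 ]
 [-0.061 -0.988 -0.143]]
lean 8.94 az 82.69
```

```bash
python3 -m jog '[{"x":0,"y":0.02,"z":0,"turn":-0.145,"fingers":1},{"x":0,"y":0.02,"z":0,"turn":-0.145,"fingers":1},{"x":0,"y":0.02,"z":0,"turn":-0.145,"fingers":1},{"x":0,"y":0.02,"z":0,"turn":-0.145,"fingers":1},{"x":0,"y":0.02,"z":0,"turn":-0.145,"fingers":1},{"x":0,"y":0.02,"z":0,"turn":-0.145,"fingers":1},{"x":0,"y":0,"z":0,"turn":-0.145,"fingers":1},{"x":0,"y":0,"z":0,"turn":-0.145,"fingers":1},{"x":0,"y":0,"z":0,"turn":-0.145,"fingers":1}]';  python3 st.py
cat > to.py <<'E'
import sys
from h import *
# tool components of a world vector / to a world point: to.py d dx dy dz | p x y z
s=manip.observe();M=R.from_rotvec(s['tool_rot']).as_matrix();v=np.array(list(map(float,sys.argv[2:5])))
if sys.argv[1]=='p': v=v-s['ee_pos']
print('tool shift',(M.T@v).round(4),'norm',np.linalg.norm(v).round(4))
E
python3 to.py p .45 0 .56
```

```text
t: 2.05
ee_pos: [0.1221, -0.4085, 0.5942]
tool_rot: [-1.116, 1.234, -1.119]
force: [0.7, -0.3, 0.4]
finger_gap: 0.0931
2.05 [-1.561  0.112  0.885  0.027  2.262 -1.563] [ 0.1221 -0.4085  0.5942] [ 0.71 -0.35  0.39] 0.0931
[[ 0.019  0.02   1.   ]
 [-0.993  0.117  0.017]
 [-0.117 -0.993  0.022]]
lean 6.83 az 80.45
tool shift [-0.3953  0.0884  0.3339] norm 0.525
```

```bash
python3 -m jog '[{"x":-0.036,"y":0.008,"z":0.03,"turn":0,"fingers":1},{"x":-0.036,"y":0.008,"z":0.03,"turn":0,"fingers":1},{"x":-0.036,"y":0.008,"z":0.03,"turn":0,"fingers":1},{"x":-0.036,"y":0.008,"z":0.03,"turn":0,"fingers":1},{"x":-0.036,"y":0.008,"z":0.03,"turn":0,"fingers":1},{"x":-0.036,"y":0.008,"z":0.03,"turn":0,"fingers":1},{"x":-0.036,"y":0.008,"z":0.03,"turn":0,"fingers":1},{"x":-0.036,"y":0.008,"z":0.03,"turn":0,"fingers":1},{"x":-0.036,"y":0.008,"z":0.03,"turn":0,"fingers":1},{"x":-0.036,"y":0.008,"z":0.03,"turn":0,"fingers":1},{"x":-0.036,"y":0.008,"z":0.03,"turn":0,"fingers":1},{"x":-0.036,"y":0,"z":0,"turn":0,"fingers":1}]';  python3 st.py;python3 to.py p .12 .43 .56
```

```text
t: 3.25
ee_pos: [0.4504, 0.036, 0.5614]
tool_rot: [-1.116, 1.242, -1.12]
force: [0.3, -0.2, 0.2]
finger_gap: 0.0931
3.25 [-0.261  0.05   1.036  0.135  2.069 -0.211] [0.4504 0.036  0.5614] [ 0.34 -0.21  0.21] 0.0931
[[ 0.014  0.015  1.   ]
 [-0.993  0.118  0.012]
 [-0.118 -0.993  0.016]]
lean 6.85 az 82.87
tool shift [-0.3956  0.0431 -0.3257] norm 0.5143
```

Run:
```python
from h import *
im=manip.grab_frame('wrist');cv2.imwrite('pics/w1.png',im[:,:,::-1])
```

```text
(no output)
```

View pics/w1.png

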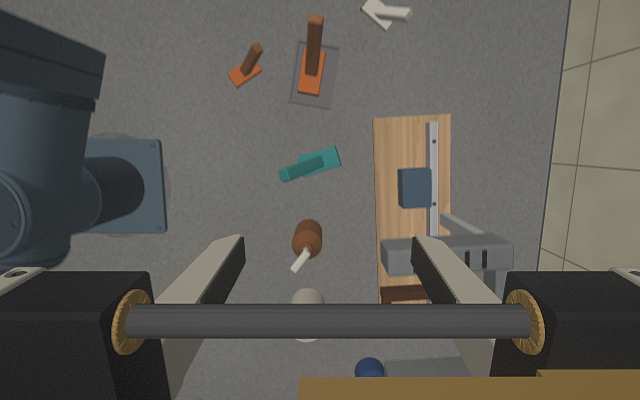

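```bash
python3 -m jog '[{"x":-0.036,"y":0.004,"z":-0.03,"turn":0,"fingers":1},{"x":-0.036,"y":0.004,"z":-0.03,"turn":0,"fingers":1},{"x":-0.036,"y":0.004,"z":-0.03,"turn":0,"fingers":1},{"x":-0.036,"y":0.004,"z":-0.03,"turn":0,"fingers":1},{"x":-0.036,"y":0.004,"z":-0.03,"turn":0,"fingers":1},{"x":-0.036,"y":0.004,"z":-0.03,"turn":0,"fingers":1},{"x":-0.036,"y":0.004,"z":-0.03,"turn":0,"fingers":1},{"x":-0.036,"y":0.004,"z":-0.03,"turn":0,"fingers":1},{"x":-0.036,"y":0.004,"z":-0.03,"turn":0,"fingers":1},{"x":-0.036,"y":0.004,"z":-0.03,"turn":0,"fingers":1},{"x":-0.036,"y":0.004,"z":-0.03,"turn":0,"fingers":1}]';  python3 st.py;python3 to.py d 0 0 1
```

```text
t: 4.4
ee_pos: [0.1119, 0.4297, 0.5599]
tool_rot: [-1.113, 1.238, -1.124]
force: [1.6, 0.1, 0.5]
finger_gap: 0.093
4.4 [ 1.03  -0.033  1.123  0.046  1.94   1.036] [0.1119 0.4297 0.5599] [1.61 0.11 0.51] 0.093
[[ 0.014  0.02   1.   ]
 [-0.993  0.117  0.011]
 [-0.117 -0.993  0.022]]
lean 6.82 az 80.16
tool shift [-0.1168 -0.9929  0.0218] norm 1.0
```

Run:
```python
from h import *
im=cv2.imread('pics/w1.png')
crop('w1',270,0,350,120,6,'w1tray');crop('w1',360,100,460,310,3,'w1jig')
```

```text
(no output)
```

View pics/w1tray.png

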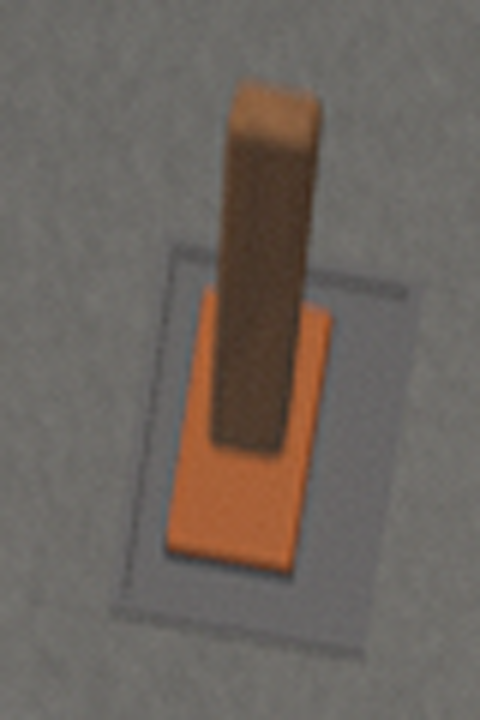

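View pics/w1jig.png

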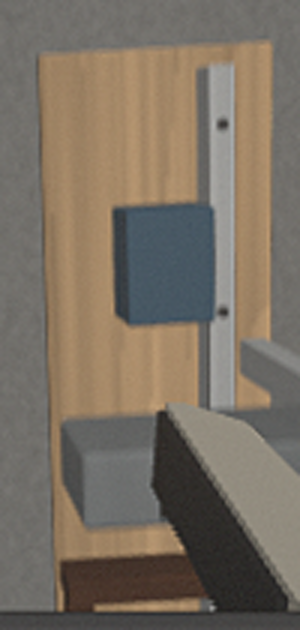

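Run:
```python
from h import *
s={'ee_pos':[.4504,.036,.5614],'tool_rot':[-1.116,1.242,-1.12]}
W=cam('wrist',s);T=cam('top')
def px(a,k=6,o=(270,0)): return np.array(a,float)/k+o
def ang(d): return np.degrees(np.arctan2(d[1],d[0])).round(1)
P=plane(W,px([(205,288),(330,313),(165,550),(292,572)]),.021);print(P.round(4))
print('x len',np.linalg.norm(P[1]-P[0]),np.linalg.norm(P[3]-P[2]),'y',np.linalg.norm(P[0]-P[2]),np.linalg.norm(P[1]-P[3]),'yang',ang(P[0]-P[2]),ang(P[1]-P[3]),'xang',ang(P[1]-P[0]),ang(P[3]-P[2]))
c=P.mean(0);print('sole centre',c)
Q=plane(W,px([(172,248),(410,290),(112,610),(362,655)]),.012);print(Q.round(4),'c',Q.mean(0))
print('tray lens',[np.linalg.norm(Q[a]-Q[b]).round(4) for a,b in((1,0),(3,2),(0,2),(1,3))],'yang',ang(Q[0]-Q[2]),ang(Q[1]-Q[3]),'xang',ang(Q[1]-Q[0]),ang(Q[3]-Q[2]))
# jig  board corners z=.012
J=plane(W,px([(37,52),(270,40),(50,585)],3,(360,100)),.012);print('jig',J.round(4),'xlen',np.linalg.norm(J[1]-J[0]),'yang',ang(J[0]-J[2]),'xang',ang(J[1]-J[0]))
# block top corners z=.057
B=plane(W,px([(124,204),(213,203),(213,320),(128,325)],3,(360,100)),.057);print('block',B.round(4),[np.linalg.norm(B[a]-B[b]).round(4) for a,b in((1,0),(2,3),(0,3),(1,2))],'yang',ang(B[0]-B[3]),ang(B[1]-B[2]))
```

```text
[[0.41   0.2858 0.021 ]
 [0.4517 0.2786 0.021 ]
 [0.3964 0.2017 0.021 ]
 [0.4396 0.195  0.021 ]]
x len 0.04233152767457048 0.043712547593623266 y 0.08522720119951396 0.08441583143094773 yang 80.8 81.7 xang -9.8 -8.7
sole centre [0.42442556 0.24027848 0.021     ]
[[0.3985 0.3008 0.012 ]
 [0.4788 0.2887 0.012 ]
 [0.3773 0.1829 0.012 ]
 [0.464  0.1689 0.012 ]] c [0.4296305  0.23530613 0.012     ]
tray lens [np.float64(0.0812), np.float64(0.0878), np.float64(0.1198), np.float64(0.1208)] yang 79.8 83.0 xang -8.5 -9.2
jig [[ 0.5524  0.1534  0.012 ]
 [ 0.7161  0.1636  0.012 ]
 [ 0.5758 -0.2445  0.012 ]] xlen 0.1639563357949088 yang 93.4 xang 3.6
block [[ 0.6077  0.0509  0.057 ]
 [ 0.6679  0.0521  0.057 ]
 [ 0.673  -0.0281  0.057 ]
 [ 0.6144 -0.032   0.057 ]] [np.float64(0.0602), np.float64(0.0586), np.float64(0.0832), np.float64(0.0804)] yang 94.7 93.6
```

```bash
python3 -m jog '[{"x":0,"y":0,"z":-0.045,"turn":0,"fingers":1},{"x":0,"y":0,"z":-0.045,"turn":0,"fingers":1},{"x":0,"y":0,"z":-0.045,"turn":0,"fingers":1},{"x":0,"y":0,"z":-0.045,"turn":0,"fingers":1},{"x":-0.006,"y":-0.045,"z":0,"turn":0,"fingers":1},{"x":-0.006,"y":-0.045,"z":0,"turn":0,"fingers":1},{"x":-0.006,"y":-0.045,"z":0,"turn":0,"fingers":1},{"x":-0.006,"y":-0.045,"z":0,"turn":0,"fingers":1},{"x":-0.006,"y":-0.045,"z":0,"turn":0,"fingers":1},{"x":-0.006,"y":-0.045,"z":0,"turn":0,"fingers":1}]';  python3 st.py;python3 to.py d 0 0 .1
```

```text
t: 5.4
ee_pos: [-0.0547, 0.3618, 0.7676]
tool_rot: [-1.217, 1.222, -1.172]
force: [-3.1, -34.7, -0.7]
finger_gap: 0.0929
5.4 [1.39  0.214 0.202 0.057 2.709 1.425] [-0.0547  0.3618  0.7676] [ -3.1  -34.71  -0.74] 0.0929
[[ 0.016 -0.021  1.   ]
 [-1.     0.02   0.016]
 [-0.021 -1.    -0.02 ]]
lean 1.66 az 135.13
tool shift [-0.0021 -0.1    -0.002 ] norm 0.1
```

```bash
python3 -m jog '[{"x":0,"y":-0.03,"z":-0.02,"turn":0,"fingers":1},{"x":0,"y":-0.03,"z":-0.02,"turn":0,"fingers":1},{"x":0,"y":-0.03,"z":-0.02,"turn":0,"fingers":1},{"x":0,"y":-0.03,"z":-0.02,"turn":0,"fingers":1}]';  python3 st.py;python3 to.py d 0 0 .1
```

```text
t: 5.8
ee_pos: [-0.1232, 0.3085, 0.7919]
tool_rot: [-1.164, 1.262, -1.117]
force: [-0.6, -0.0, -0.6]
finger_gap: 0.0924
5.8 [1.583 0.15  0.188 0.061 2.708 1.626] [-0.1232  0.3085  0.7919] [-0.58 -0.01 -0.57] 0.0924
[[ 0.012 -0.027  1.   ]
 [-0.995  0.095  0.014]
 [-0.095 -0.995 -0.025]]
lean 5.65 az 105.63
tool shift [-0.0095 -0.0995 -0.0025] norm 0.1
```

```bash
python3 -m jog '[{"x":0.03,"y":-0.03,"z":0,"turn":0,"fingers":1},{"x":0.03,"y":-0.03,"z":0,"turn":0,"fingers":1},{"x":0.03,"y":-0.03,"z":0,"turn":0,"fingers":1},{"x":0.03,"y":-0.03,"z":0,"turn":0,"fingers":1}]';  python3 st.py
```

```text
t: 6.2
ee_pos: [-0.1471, 0.2126, 0.8255]
tool_rot: [-1.062, 1.308, -1.032]
force: [-0.5, -0.4, 0.6]
finger_gap: 0.0929
6.2 [ 1.774  0.027  0.188 -0.066  2.708  1.7  ] [-0.1471  0.2126  0.8255] [-0.46 -0.37  0.59] 0.0929
[[ 0.009 -0.016  1.   ]
 [-0.976  0.217  0.012]
 [-0.217 -0.976 -0.014]]
lean 12.58 az 94.28
```

```bash
python3 -m jog '[{"x":-0.008,"y":0.028,"z":0.037,"turn":0,"fingers":1},{"x":-0.008,"y":0.028,"z":0.037,"turn":0,"fingers":1},{"x":-0.008,"y":0.028,"z":0.037,"turn":0,"fingers":1},{"x":-0.008,"y":0.028,"z":0.037,"turn":0,"fingers":1},{"x":-0.008,"y":0.028,"z":0.037,"turn":0,"fingers":1},{"x":-0.008,"y":0.028,"z":0.037,"turn":0,"fingers":1},{"x":-0.008,"y":0.028,"z":0.037,"turn":0,"fingers":1},{"x":-0.008,"y":0.028,"z":0.037,"turn":0,"fingers":1}]';  python3 st.py; python3 to.py p .4 0 .6
```

```text
t: 7.0
ee_pos: [0.1246, 0.3207, 0.6348]
tool_rot: [-1.062, 1.302, -1.035]
force: [-0.9, 1.5, 0.5]
finger_gap: 0.0928
7.0 [ 0.683 -0.21   1.091  0.205  2.122  0.791] [0.1246 0.3207 0.6348] [-0.87  1.47  0.48] 0.0928
[[ 0.011 -0.011  1.   ]
 [-0.977  0.214  0.013]
 [-0.214 -0.977 -0.009]]
lean 12.39 az 93.04
tool shift [ 0.3237 -0.0379  0.2714] norm 0.4242
```

```bash
python3 -m jog '[{"x":0.036,"y":-0.004,"z":0.030,"turn":0,"fingers":1},{"x":0.036,"y":-0.004,"z":0.030,"turn":0,"fingers":1},{"x":0.036,"y":-0.004,"z":0.030,"turn":0,"fingers":1},{"x":0.036,"y":-0.004,"z":0.030,"turn":0,"fingers":1},{"x":0.036,"y":-0.004,"z":0.030,"turn":0,"fingers":1},{"x":0.036,"y":-0.004,"z":0.030,"turn":0,"fingers":1},{"x":0.036,"y":-0.004,"z":0.030,"turn":0,"fingers":1},{"x":0.036,"y":-0.004,"z":0.030,"turn":0,"fingers":1},{"x":0.036,"y":-0.004,"z":0.030,"turn":0,"fingers":1}]';  python3 st.py; python3 to.py p .12 -.42 .6
```

```text
t: 7.9
ee_pos: [0.3957, 0.0023, 0.5994]
tool_rot: [-1.063, 1.302, -1.035]
force: [-0.4, 1.3, -0.4]
finger_gap: 0.0932
7.9 [-0.452 -0.003  1.008  0.238  2.228 -0.327] [0.3957 0.0023 0.5994] [-0.4   1.33 -0.4 ] 0.0932
[[ 0.011 -0.012  1.   ]
 [-0.977  0.213  0.014]
 [-0.214 -0.977 -0.009]]
lean 12.34 az 93.16
tool shift [ 0.4092 -0.0874 -0.2814] norm 0.5043
```

```bash
python3 -m jog '[{"x":0.039,"y":-0.008,"z":-0.027,"turn":0,"fingers":1},{"x":0.039,"y":-0.008,"z":-0.027,"turn":0,"fingers":1},{"x":0.039,"y":-0.008,"z":-0.027,"turn":0,"fingers":1},{"x":0.039,"y":-0.008,"z":-0.027,"turn":0,"fingers":1},{"x":0.039,"y":-0.008,"z":-0.027,"turn":0,"fingers":1},{"x":0.039,"y":-0.008,"z":-0.027,"turn":0,"fingers":1},{"x":0.039,"y":-0.008,"z":-0.027,"turn":0,"fingers":1},{"x":0.039,"y":-0.008,"z":-0.027,"turn":0,"fingers":1},{"x":0.039,"y":-0.008,"z":-0.027,"turn":0,"fingers":1},{"x":0.039,"y":-0.008,"z":-0.027,"turn":0,"fingers":1}]';  python3 st.py; python3 to.py d 0 0.1 0;python3 to.py d 0 0 0.1
```

```text
t: 8.9
ee_pos: [0.1292, -0.399, 0.5971]
tool_rot: [-1.063, 1.301, -1.035]
force: [0.5, -0.6, 0.7]
finger_gap: 0.0929
8.9 [-1.523  0.165  0.828 -0.003  2.364 -1.538] [ 0.1292 -0.399   0.5971] [ 0.53 -0.6   0.71] 0.0929
[[ 0.012 -0.012  1.   ]
 [-0.977  0.213  0.014]
 [-0.213 -0.977 -0.009]]
lean 12.33 az 93.24
tool shift [-0.0977  0.0213  0.0014] norm 0.1
tool shift [-0.0213 -0.0977 -0.0009] norm 0.1
```

```bash
python3 -m jog '[{"x":-0.015,"y":-0.042,"z":0,"turn":0,"fingers":1},{"x":-0.015,"y":-0.042,"z":0,"turn":0,"fingers":1},{"x":-0.015,"y":-0.042,"z":0,"turn":0,"fingers":1},{"x":-0.02,"y":-0.035,"z":0,"turn":0,"fingers":1},{"x":-0.02,"y":-0.035,"z":0,"turn":0,"fingers":1},{"x":-0.025,"y":-0.03,"z":0,"turn":0,"fingers":1},{"x":-0.025,"y":-0.03,"z":0,"turn":0,"fingers":1}]';  python3 st.py; python3 to.py d 0 0.1 0;python3 to.py d 0 0 0.1
```

```text
t: 9.6
ee_pos: [0.1231, -0.2875, 0.7423]
tool_rot: [-1.121, 1.258, -1.105]
force: [0.5, -0.4, 0.6]
finger_gap: 0.0934
9.6 [-1.533  0.108  0.453  0.009  2.708 -1.538] [ 0.1231 -0.2875  0.7423] [ 0.47 -0.39  0.63] 0.0934
[[ 0.013 -0.001  1.   ]
 [-0.992  0.128  0.013]
 [-0.128 -0.992  0.001]]
lean 7.35 az 90.5
tool shift [-0.0992  0.0128  0.0013] norm 0.1
tool shift [-0.0128 -0.0992  0.0001] norm 0.1
```

```bash
python3 -m jog '[{"x":-0.034,"y":-0.03,"z":0,"turn":0,"fingers":1},{"x":-0.034,"y":-0.03,"z":0,"turn":0,"fingers":1},{"x":-0.034,"y":-0.03,"z":0,"turn":0,"fingers":1},{"x":-0.034,"y":-0.03,"z":0,"turn":0,"fingers":1},{"x":-0.034,"y":-0.03,"z":0,"turn":0,"fingers":1},{"x":-0.034,"y":-0.03,"z":0,"turn":0,"fingers":1}]';  python3 st.py; python3 to.py d 0 0.1 0;python3 to.py d 0 0 0.1
```

```text
t: 10.2
ee_pos: [0.1331, -0.1101, 0.7628]
tool_rot: [-1.206, 1.207, -1.192]
force: [0.0, -0.2, -0.0]
finger_gap: 0.0927
10.2 [-1.393 -0.192  0.637  0.005  2.708 -1.4  ] [ 0.1331 -0.1101  0.7628] [ 0.04 -0.19 -0.  ] 0.0927
[[ 0.011 -0.     1.   ]
 [-1.     0.012  0.011]
 [-0.012 -1.    -0.   ]]
lean 0.71 az 90.73
tool shift [-0.1     0.0012  0.0011] norm 0.1
tool shift [-0.0012 -0.1    -0.    ] norm 0.1
```

```bash
python3 -m jog '[{"x":-0.01,"y":-0.045,"z":0,"turn":0,"fingers":1},{"x":-0.01,"y":-0.045,"z":0,"turn":0,"fingers":1},{"x":-0.01,"y":-0.045,"z":0,"turn":0,"fingers":1},{"x":-0.01,"y":-0.045,"z":0,"turn":0,"fingers":1},{"x":-0.01,"y":-0.045,"z":0,"turn":0,"fingers":1},{"x":-0.01,"y":-0.045,"z":0,"turn":0,"fingers":1}]';  python3 st.py; python3 to.py d 0 0.1 0;python3 to.py d 0 0 0.1
```

```text
t: 10.8
ee_pos: [0.1663, -0.0612, 0.8009]
tool_rot: [-1.292, 1.109, -1.314]
force: [0.4, -0.1, -0.4]
finger_gap: 0.0926
10.8 [-0.882 -0.14   0.443 -0.15   2.708 -1.034] [ 0.1663 -0.0612  0.8009] [ 0.41 -0.13 -0.43] 0.0926
[[ 0.011  0.031  0.999]
 [-0.991 -0.137  0.015]
 [ 0.137 -0.99   0.03 ]]
lean 8.06 az -77.06
tool shift [-0.0991 -0.0137  0.0015] norm 0.1
tool shift [ 0.0137 -0.099   0.003 ] norm 0.1
```

```bash
python3 -m jog '[{"x":0.02,"y":-0.03,"z":-0.02,"turn":0,"fingers":1},{"x":0.02,"y":-0.03,"z":-0.02,"turn":0,"fingers":1},{"x":0.01,"y":-0.04,"z":-0.02,"turn":0,"fingers":1},{"x":0,"y":-0.045,"z":-0.01,"turn":0,"fingers":1},{"x":0,"y":-0.045,"z":0,"turn":0,"fingers":1},{"x":0,"y":-0.045,"z":0,"turn":0,"fingers":1}]';  python3 st.py; python3 to.py d 0 0.1 0;python3 to.py d 0 0 0.1
```

```text
t: 11.4
ee_pos: [0.1376, -0.0811, 0.8328]
tool_rot: [-1.394, 1.043, -1.417]
force: [-0.2, -0.3, 0.8]
finger_gap: 0.093
11.4 [-0.927 -0.121  0.293 -0.352  2.708 -1.271] [ 0.1376 -0.0811  0.8328] [-0.19 -0.31  0.81] 0.093
[[ 0.002  0.024  1.   ]
 [-0.962 -0.273  0.009]
 [ 0.274 -0.962  0.023]]
lean 15.93 az -84.9
tool shift [-0.0962 -0.0273  0.0009] norm 0.1
tool shift [ 0.0274 -0.0962  0.0023] norm 0.1
```

```bash
python3 -m jog '[{"x":0.005,"y":-0.045,"z":-0.015,"turn":0,"fingers":1},{"x":0.005,"y":-0.045,"z":-0.015,"turn":0,"fingers":1},{"x":0,"y":-0.045,"z":-0.01,"turn":0,"fingers":1},{"x":0,"y":-0.045,"z":-0.01,"turn":0,"fingers":1},{"x":-0.01,"y":-0.045,"z":0,"turn":0,"fingers":1},{"x":-0.01,"y":-0.045,"z":0,"turn":0,"fingers":1},{"x":-0.01,"y":-0.045,"z":0,"turn":0,"fingers":1}]';  python3 st.py; python3 to.py d 0 0.1 0;python3 to.py d 0 0 0.1
```

```text
t: 12.1
ee_pos: [0.0981, -0.0174, 0.8551]
tool_rot: [-1.469, 0.947, -1.509]
force: [0.9, -0.4, 0.4]
finger_gap: 0.0928
12.1 [ 0.067 -0.052  0.188 -1.219  2.708 -1.137] [ 0.0981 -0.0174  0.8551] [ 0.91 -0.42  0.44] 0.0928
[[ 0.004  0.047  0.999]
 [-0.92  -0.392  0.022]
 [ 0.393 -0.919  0.042]]
lean 23.25 az -83.17
tool shift [-0.092  -0.0392  0.0022] norm 0.1
tool shift [ 0.0393 -0.0919  0.0042] norm 0.1
```

```bash
python3 -m jog '[{"x":0.012,"y":0.014,"z":0.006,"turn":0,"fingers":1},{"x":0.012,"y":0.014,"z":0.006,"turn":0,"fingers":1},{"x":0.012,"y":0.014,"z":0.006,"turn":0,"fingers":1},{"x":0.016,"y":0.016,"z":0.005,"turn":0,"fingers":1},{"x":0.016,"y":0.016,"z":0.005,"turn":0,"fingers":1},{"x":0.016,"y":0.016,"z":0,"turn":0,"fingers":1},{"x":0.016,"y":0.016,"z":0,"turn":0,"fingers":1},{"x":0.02,"y":0.016,"z":0,"turn":0,"fingers":1},{"x":0.02,"y":0.016,"z":0,"turn":0,"fingers":1}]';  python3 st.py; python3 to.py p 0.125 -0.15 .82
```

```text
t: 13.0
ee_pos: [0.1258, -0.1513, 0.8033]
tool_rot: [-1.476, 0.952, -1.504]
force: [1.3, -0.5, -0.5]
finger_gap: 0.0926
13.0 [-1.498 -0.309  0.622  0.017  2.425 -1.499] [ 0.1258 -0.1513  0.8033] [ 1.26 -0.51 -0.55] 0.0926
[[ 0.008  0.039  0.999]
 [-0.92  -0.391  0.023]
 [ 0.392 -0.919  0.033]]
lean 23.17 az -84.26
tool shift [ 0.0054 -0.0159 -0.0002] norm 0.0168
```

```bash
python3 -m jog '[{"x":-0.014,"y":-0.02,"z":-0.003,"turn":0,"fingers":1},{"x":-0.014,"y":-0.02,"z":-0.003,"turn":0,"fingers":1},{"x":-0.014,"y":-0.02,"z":-0.002,"turn":0,"fingers":1},{"x":-0.014,"y":-0.02,"z":-0.001,"turn":0,"fingers":1},{"x":-0.014,"y":-0.02,"z":-0.001,"turn":0,"fingers":1}]';  python3 st.py; python3 to.py p 0.113 0.06 .87
```

```text
t: 13.5
ee_pos: [0.1082, -0.0551, 0.8533]
tool_rot: [-1.479, 0.941, -1.513]
force: [0.0, 0.9, -0.3]
finger_gap: 0.0927
13.5 [-1.312 -0.234  0.254 -0.142  2.707 -1.469] [ 0.1082 -0.0551  0.8533] [ 0.02  0.94 -0.31] 0.0927
[[ 0.006  0.045  0.999]
 [-0.916 -0.401  0.024]
 [ 0.402 -0.915  0.038]]
lean 23.79 az -83.65
tool shift [-0.0987 -0.0612  0.0082] norm 0.1164
```

```bash
python3 -m jog '[{"x":-0.015,"y":-0.035,"z":0.002,"turn":0,"fingers":1},{"x":-0.015,"y":-0.035,"z":0.002,"turn":0,"fingers":1},{"x":-0.015,"y":-0.035,"z":0,"turn":0,"fingers":1},{"x":-0.015,"y":-0.035,"z":0,"turn":0,"fingers":1}]';  python3 st.py; python3 to.py p 0.113 0.06 .87
```

```text
t: 13.9
ee_pos: [0.0801, 0.0176, 0.8484]
tool_rot: [-1.493, 0.871, -1.562]
force: [-0.9, 0.6, 0.4]
finger_gap: 0.0931
13.9 [-1.2   -0.349  0.304 -0.209  2.708 -1.436] [0.0801 0.0176 0.8484] [-0.95  0.57  0.38] 0.0931
[[ 0.005  0.082  0.997]
 [-0.891 -0.452  0.042]
 [ 0.454 -0.888  0.071]]
lean 27.33 az -79.68
tool shift [-0.0278 -0.0357  0.0361] norm 0.0579
```

```bash
python3 -m jog '[{"x":-0.008,"y":-0.025,"z":0.01,"turn":0,"fingers":1},{"x":-0.008,"y":-0.025,"z":0.012,"turn":0,"fingers":1},{"x":-0.008,"y":-0.025,"z":0.012,"turn":0,"fingers":1},{"x":-0.008,"y":-0.025,"z":0.01,"turn":0,"fingers":1}]';  python3 st.py; python3 to.py p 0.113 0.06 .87
```

```text
t: 14.3
ee_pos: [0.1031, 0.0554, 0.8422]
tool_rot: [-1.506, 0.814, -1.606]
force: [-0.6, 0.3, 0.8]
finger_gap: 0.0929
14.3 [-1.362 -0.433  0.333  0.011  2.708 -1.38 ] [0.1031 0.0554 0.8422] [-0.64  0.26  0.85] 0.0929
[[-0.001  0.11   0.994]
 [-0.866 -0.496  0.054]
 [ 0.499 -0.861  0.095]]
lean 30.55 az -77.54
tool shift [ 0.0099 -0.0251  0.0127] norm 0.0298
```

```bash
python3 -m jog '[{"x":-0.005,"y":-0.025,"z":0.02,"turn":0,"fingers":1},{"x":-0.005,"y":-0.025,"z":0.02,"turn":0,"fingers":1},{"x":-0.005,"y":-0.025,"z":0.02,"turn":0,"fingers":1},{"x":-0.005,"y":-0.025,"z":0.015,"turn":0,"fingers":1}]';  python3 st.py; python3 to.py p 0.113 0.06 .87
```

```text
t: 14.7
ee_pos: [0.152, 0.0841, 0.8397]
tool_rot: [-1.514, 0.741, -1.655]
force: [-0.1, 0.6, -0.3]
finger_gap: 0.0929
14.7 [-1.536 -0.493  0.323  0.312  2.708 -1.248] [0.152  0.0841 0.8397] [-0.1   0.57 -0.35] 0.0929
[[-0.008  0.148  0.989]
 [-0.836 -0.543  0.074]
 [ 0.548 -0.827  0.128]]
lean 34.25 az -74.75
tool shift [ 0.0371 -0.0177 -0.0365] norm 0.0549
```

```bash
python3 -m jog '[{"x":0.028,"y":-0.004,"z":-0.002,"turn":0,"fingers":1},{"x":0.028,"y":-0.004,"z":-0.002,"turn":0,"fingers":1},{"x":0.028,"y":-0.004,"z":-0.002,"turn":0,"fingers":1},{"x":0.028,"y":-0.004,"z":-0.002,"turn":0,"fingers":1}]';  python3 st.py; python3 to.py p 0.113 0.06 .87
```

```text
t: 15.1
ee_pos: [0.1421, 0.0054, 0.87]
tool_rot: [-1.51, 0.764, -1.637]
force: [-1.0, 0.6, -0.1]
finger_gap: 0.0926
15.1 [-1.485 -0.333  0.189  0.219  2.708 -1.294] [0.1421 0.0054 0.87  ] [-1.    0.55 -0.13] 0.0926
[[-0.004  0.137  0.991]
 [-0.847 -0.526  0.069]
 [ 0.531 -0.839  0.118]]
lean 32.95 az -75.38
tool shift [-0.0461 -0.0328 -0.0251] norm 0.0619
```

```bash
python3 -m jog '[{"x":0.0265,"y":0.0355,"z":-0.008,"turn":0,"fingers":1},{"x":0.0265,"y":0.0355,"z":-0.008,"turn":0,"fingers":1},{"x":0.0265,"y":0.0355,"z":-0.008,"turn":0,"fingers":1},{"x":0.0265,"y":0.0355,"z":-0.008,"turn":0,"fingers":1},{"x":0.0265,"y":0.0355,"z":-0.008,"turn":0,"fingers":1},{"x":0.0265,"y":0.0355,"z":-0.008,"turn":0,"fingers":1},{"x":0.007,"y":0,"z":-0.037,"turn":0,"fingers":1},{"x":0.007,"y":0,"z":-0.037,"turn":0,"fingers":1},{"x":0.007,"y":0,"z":-0.037,"turn":0,"fingers":1},{"x":0.007,"y":0,"z":-0.037,"turn":0,"fingers":1},{"x":0.007,"y":0,"z":-0.037,"turn":0,"fingers":1},{"x":0.007,"y":0,"z":-0.037,"turn":0,"fingers":1}]';  python3 st.py; python3 to.py p -.28 -0.2 .76
```

```text
t: 16.3
ee_pos: [0.1104, -0.2718, 0.8485]
tool_rot: [-1.904, 0.65, -1.614]
force: [-0.1, -0.7, -0.5]
finger_gap: 0.0931
16.3 [-2.064 -0.454  0.798  0.381  2.011 -1.914] [ 0.1104 -0.2718  0.8485] [-0.13 -0.67 -0.46] 0.0931
[[ 0.16  -0.009  0.987]
 [-0.677 -0.729  0.103]
 [ 0.718 -0.685 -0.123]]
lean 46.79 az -90.74
tool shift [-0.1746  0.012  -0.3671] norm 0.4067
```

```bash
python3 -m jog '[{"x":0,"y":0,"z":0,"turn":0,"fingers":1}]';  python3 st.py; python3 to.py p .4 0 .6
```

```text
t: 16.4
ee_pos: [0.1085, -0.2738, 0.8476]
tool_rot: [-1.898, 0.656, -1.617]
force: [0.1, 0.1, -0.7]
finger_gap: 0.0931
16.4 [-2.066 -0.451  0.799  0.38   2.011 -1.911] [ 0.1085 -0.2738  0.8476] [ 0.1   0.09 -0.7 ] 0.0931
[[ 0.155 -0.011  0.988]
 [-0.68  -0.726  0.099]
 [ 0.717 -0.687 -0.12 ]]
lean 46.59 az -90.84
tool shift [-0.3186 -0.0319  0.3446] norm 0.4704
```

```bash
python3 -m jog '[{"x":-0.0265,"y":-0.003,"z":0.029,"turn":0,"fingers":1},{"x":-0.0265,"y":-0.003,"z":0.029,"turn":0,"fingers":1},{"x":-0.0265,"y":-0.003,"z":0.029,"turn":0,"fingers":1},{"x":-0.0265,"y":-0.003,"z":0.029,"turn":0,"fingers":1},{"x":-0.0265,"y":-0.003,"z":0.029,"turn":0,"fingers":1},{"x":-0.0265,"y":-0.003,"z":0.029,"turn":0,"fingers":1},{"x":-0.0265,"y":-0.003,"z":0.029,"turn":0,"fingers":1},{"x":-0.0265,"y":-0.003,"z":0.029,"turn":0,"fingers":1},{"x":-0.0265,"y":-0.003,"z":0.029,"turn":0,"fingers":1},{"x":-0.0265,"y":-0.003,"z":0.029,"turn":0,"fingers":1},{"x":-0.0265,"y":-0.003,"z":0.029,"turn":0,"fingers":1},{"x":-0.0265,"y":-0.003,"z":0.029,"turn":0,"fingers":1}]';  python3 st.py; python3 to.py p .43 .3 .5
```

```text
t: 17.6
ee_pos: [0.3871, 0.0033, 0.7235]
tool_rot: [-1.829, 0.692, -1.567]
force: [0.6, 0.5, 0.7]
finger_gap: 0.0932
17.6 [-2.35  -0.914  0.746  0.952  2.52  -1.515] [0.3871 0.0033 0.7235] [0.59 0.5  0.74] 0.0932
[[ 0.157  0.008  0.988]
 [-0.735 -0.667  0.122]
 [ 0.66  -0.745 -0.099]]
lean 41.84 az -89.33
tool shift [-0.3587 -0.0311  0.1007] norm 0.3739
```

```bash
python3 -m jog '[{"x":0.0225,"y":0.024,"z":-0.03,"turn":0,"fingers":1},{"x":0.0225,"y":0.024,"z":-0.03,"turn":0,"fingers":1},{"x":0.0225,"y":0.024,"z":-0.03,"turn":0,"fingers":1},{"x":0.0225,"y":0.024,"z":-0.03,"turn":0,"fingers":1},{"x":0.0225,"y":0.024,"z":-0.03,"turn":0,"fingers":1},{"x":0.0225,"y":0.024,"z":-0.03,"turn":0,"fingers":1},{"x":0.0225,"y":0.024,"z":-0.03,"turn":0,"fingers":1},{"x":0.0225,"y":0.024,"z":-0.03,"turn":0,"fingers":1},{"x":0.0225,"y":0.024,"z":-0.03,"turn":0,"fingers":1},{"x":0.0225,"y":0.024,"z":-0.03,"turn":0,"fingers":1},{"x":0.0225,"y":0.024,"z":-0.03,"turn":0,"fingers":1}]';  python3 st.py; python3 to.py p .2 -.5 .6
```

```text
t: 18.7
ee_pos: [0.1075, -0.3467, 0.724]
tool_rot: [-1.853, 0.664, -1.584]
force: [-0.5, -0.1, 0.7]
finger_gap: 0.0928
18.7 [-3.138 -0.725  1.208  1.128  2.271 -2.372] [ 0.1075 -0.3467  0.724 ] [-0.46 -0.08  0.67] 0.0928
[[ 0.16   0.012  0.987]
 [-0.712 -0.691  0.124]
 [ 0.684 -0.723 -0.102]]
lean 43.73 az -89.04
tool shift [0.0392 0.1967 0.0851] norm 0.2178
```

```bash
python3 -m jog '[{"x":0,"y":0.005,"z":-0.042,"turn":0,"fingers":1},{"x":0,"y":0.005,"z":-0.042,"turn":0,"fingers":1},{"x":0,"y":0.005,"z":-0.042,"turn":0,"fingers":1},{"x":0,"y":0.005,"z":-0.042,"turn":0,"fingers":1},{"x":0,"y":0.005,"z":-0.042,"turn":0,"fingers":1},{"x":0,"y":0.005,"z":-0.042,"turn":0,"fingers":1}]';  python3 st.py; python3 to.py p 0 -.48 .6
```

```text
t: 19.3
ee_pos: [-0.1328, -0.3799, 0.729]
tool_rot: [-1.857, 0.658, -1.596]
force: [0.2, -0.6, 0.4]
finger_gap: 0.0931
19.3 [-2.941 -0.357  1.164  0.85   1.985 -2.602] [-0.1328 -0.3799  0.729 ] [ 0.16 -0.59  0.36] 0.0931
[[ 0.155  0.012  0.988]
 [-0.705 -0.699  0.119]
 [ 0.692 -0.715 -0.1  ]]
lean 44.37 az -88.98
tool shift [0.0018 0.1639 0.132 ] norm 0.2105
```

```bash
python3 -m jog '[{"x":0.01,"y":0.04,"z":0,"turn":0,"fingers":1},{"x":0.01,"y":0.04,"z":0,"turn":0,"fingers":1},{"x":0.01,"y":0.04,"z":0.01,"turn":0,"fingers":1},{"x":0.01,"y":0.02,"z":0.03,"turn":0,"fingers":1},{"x":0,"y":0,"z":0.04,"turn":0,"fingers":1},{"x":0,"y":0,"z":0.04,"turn":0,"fingers":1}]';  python3 st.py; python3 to.py p 0.2 -.48 .6
```

```text
t: 19.9
ee_pos: [-0.0056, -0.4888, 0.6447]
tool_rot: [-1.853, 0.662, -1.598]
force: [0.7, -1.1, -0.0]
finger_gap: 0.0931
19.9 [-2.067 -0.331  1.374  0.355  1.406 -2.156] [-0.0056 -0.4888  0.6447] [ 0.67 -1.13 -0.  ] 0.0931
[[ 0.152  0.012  0.988]
 [-0.707 -0.697  0.117]
 [ 0.691 -0.717 -0.098]]
lean 44.22 az -89.03
tool shift [-0.0057  0.0284  0.2086] norm 0.2106
```

```bash
python3 -m jog '[{"x":0,"y":0.005,"z":0.042,"turn":0,"fingers":1},{"x":0,"y":0.005,"z":0.042,"turn":0,"fingers":1},{"x":0,"y":0.005,"z":0.042,"turn":0,"fingers":1},{"x":0,"y":0.005,"z":0.042,"turn":0,"fingers":1},{"x":0,"y":0.005,"z":0.042,"turn":0,"fingers":1},{"x":-0.0175,"y":-0.0215,"z":0.035,"turn":0,"fingers":1},{"x":-0.0175,"y":-0.0215,"z":0.035,"turn":0,"fingers":1},{"x":-0.0175,"y":-0.0215,"z":0.035,"turn":0,"fingers":1},{"x":-0.0175,"y":-0.0215,"z":0.035,"turn":0,"fingers":1},{"x":-0.0175,"y":-0.0215,"z":0.035,"turn":0,"fingers":1},{"x":-0.0175,"y":-0.0215,"z":0.035,"turn":0,"fingers":1}]';  python3 st.py; python3 to.py p 0.5 0.05 .5
```

```text
t: 21.0
ee_pos: [0.3907, -0.2908, 0.6058]
tool_rot: [-1.86, 0.66, -1.598]
force: [0.5, -1.1, -0.7]
finger_gap: 0.0933
21.0 [-0.419 -0.083  1.29  -0.69   1.551 -0.703] [ 0.3907 -0.2908  0.6058] [ 0.54 -1.15 -0.73] 0.0933
[[ 0.154  0.009  0.988]
 [-0.704 -0.701  0.116]
 [ 0.693 -0.713 -0.102]]
lean 44.49 az -89.26
tool shift [-0.2964 -0.1623  0.1584] norm 0.3732
```

```bash
python3 to.py p .45 .17 .45; python3 -m jog '[{"x":-0.031,"y":-0.018,"z":0.015,"turn":0,"fingers":1},{"x":-0.031,"y":-0.018,"z":0.015,"turn":0,"fingers":1},{"x":-0.031,"y":-0.018,"z":0.015,"turn":0,"fingers":1},{"x":-0.031,"y":-0.018,"z":0.015,"turn":0,"fingers":1},{"x":-0.031,"y":-0.018,"z":0.015,"turn":0,"fingers":1},{"x":-0.031,"y":-0.018,"z":0.015,"turn":0,"fingers":1},{"x":-0.031,"y":-0.018,"z":0.0,"turn":0,"fingers":1},{"x":-0.031,"y":-0.018,"z":0.0,"turn":0,"fingers":1},{"x":-0.031,"y":-0.018,"z":0.0,"turn":0.13,"fingers":1},{"x":-0.031,"y":-0.018,"z":0.0,"turn":0.13,"fingers":1}]';  python3 st.py; python3 to.py p 0.434 0.38 .25
```

```text
tool shift [-0.4232 -0.2112  0.1281] norm 0.49
t: 22.0
ee_pos: [0.4321, 0.0633, 0.51]
tool_rot: [-1.662, 0.772, -1.864]
force: [0.9, -0.2, -0.8]
finger_gap: 0.0929
22.0 [ 0.403  0.157  1.264 -0.773  1.95   0.296] [0.4321 0.0633 0.51  ] [ 0.9  -0.17 -0.81] 0.0929
[[-0.11   0.009  0.994]
 [-0.709 -0.701 -0.072]
 [ 0.697 -0.713  0.084]]
lean 44.55 az -89.26
tool shift [-0.4059 -0.0369 -0.0427] norm 0.4098
```

```bash
python3 -m jog '[{"x":-0.0405,"y":-0.004,"z":-0.004,"turn":0,"fingers":1},{"x":-0.0405,"y":-0.004,"z":-0.004,"turn":0,"fingers":1},{"x":-0.0405,"y":-0.004,"z":-0.004,"turn":0,"fingers":1},{"x":-0.0405,"y":-0.004,"z":-0.004,"turn":0,"fingers":1},{"x":-0.0405,"y":-0.004,"z":-0.004,"turn":0,"fingers":1},{"x":-0.0405,"y":-0.004,"z":-0.004,"turn":0,"fingers":1},{"x":-0.04,"y":-0.015,"z":-0.003,"turn":0,"fingers":1}]'
python3 - <<'E'
from h import *
import pickle
s=manip.observe();im=manip.grab_frame('wrist');cv2.imwrite('pics/w2.png',im[:,:,::-1]);pickle.dump(s,open('w2.pkl','wb'))
E
python3 st.py
```

```text
t: 22.7
ee_pos: [0.4347, 0.2924, 0.3373]
tool_rot: [-1.669, 0.769, -1.859]
force: [1.7, 0.9, 0.0]
finger_gap: 0.0931
22.75 [ 0.732  0.518  1.171 -0.606  1.958  0.741] [0.4342 0.2971 0.3327] [-1.64  0.31 -2.44] 0.0928
[[-0.098  0.007  0.995]
 [-0.708 -0.703 -0.065]
 [ 0.699 -0.711  0.074]]
lean 44.66 az -89.42
```

View pics/w2.png

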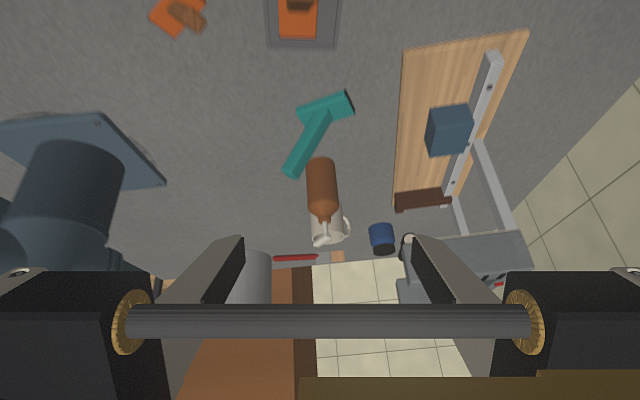

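```bash
python3 to.py p 0.434 0.43 .24; python3 -m jog '[{"x":-0.04,"y":-0.004,"z":0,"turn":0,"fingers":1},{"x":-0.04,"y":-0.004,"z":0,"turn":0,"fingers":1},{"x":-0.04,"y":-0.004,"z":0,"turn":0,"fingers":1},{"x":-0.03,"y":-0.004,"z":0,"turn":0,"fingers":1},{"x":0,"y":0,"z":0,"turn":0,"fingers":1}]'
python3 - <<'E'
from h import *
import pickle
s=manip.observe();im=manip.grab_frame('wrist');cv2.imwrite('pics/w3.png',im[:,:,::-1]);pickle.dump(s,open('w3.pkl','wb'))
E
python3 st.py
```

```text
tool shift [-0.159  -0.0275 -0.0156] norm 0.1621
t: 23.25
ee_pos: [0.4501, 0.4111, 0.2413]
tool_rot: [-1.675, 0.765, -1.856]
force: [-0.0, 0.2, -0.6]
finger_gap: 0.0928
23.3 [ 0.827  0.763  0.954 -0.556  1.986  0.846] [0.4505 0.41   0.2436] [-0.98 -1.2  -0.35] 0.0929
[[-0.102  0.008  0.995]
 [-0.707 -0.704 -0.067]
 [ 0.7   -0.71   0.078]]
lean 44.75 az -89.32
```

View pics/w3.png

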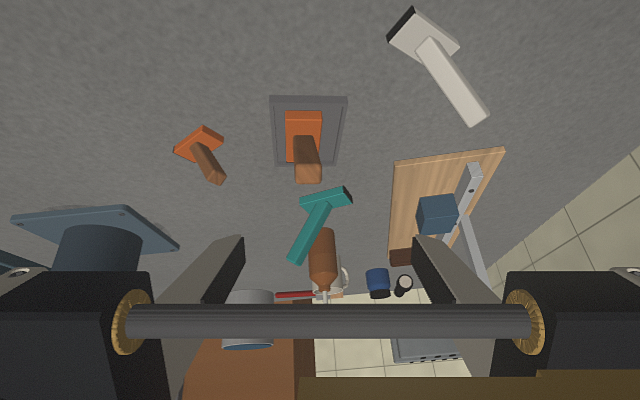

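Run:
```python
from h import *
crop('w3',255,85,365,195,6,'w3c')
```

```text
(no output)
```

View pics/w3c.png

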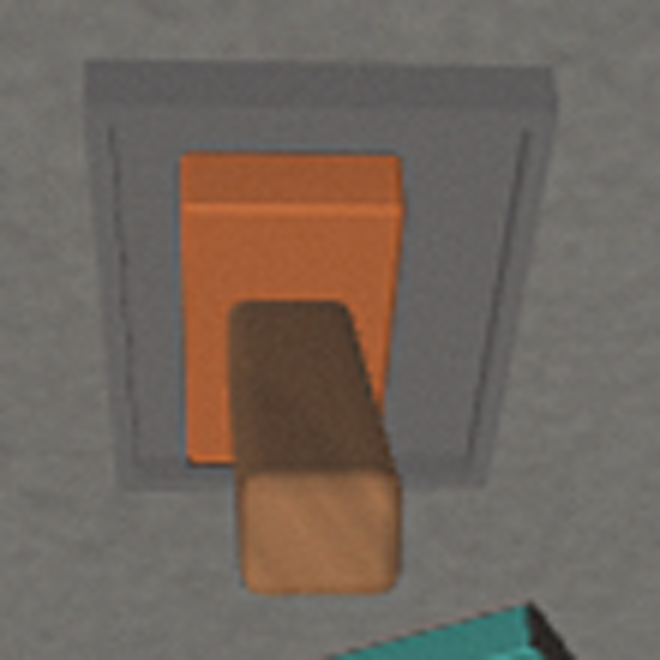

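Run:
```python
from h import *
import pickle
def px(a,k,o): return np.array(a,float)/k+o
W1=cam('wrist',{'ee_pos':[.4504,.036,.5614],'tool_rot':[-1.116,1.242,-1.12]});W3=cam('wrist',pickle.load(open('w3.pkl','rb')));T=cam('top')
a=px((276,117),6,(270,0));b=px((320,531),6,(255,85));c=px((74,372),3,(180,90))
print(tri([W1,W3],[a,b]));print(tri([W1,W3,T],[a,b,c]));print(tri([W3,T],[b,c]))
def ang(d): return np.degrees(np.arctan2(d[1],d[0])).round(1)
# sole top: heel top edge TL(180,208) TR(402,208); near-left nose (188,463)
h=np.array([px(p,6,(255,85)) for p in((181,209),(402,209),(188,463))])
P=plane(W3,h,.021);print('sole',P.round(4),np.linalg.norm(P[0]-P[1]),np.linalg.norm(P[0]-P[2]),ang(P[0]-P[1]),ang(P[0]-P[2]))
t=np.array([px(p,6,(255,85)) for p in((85,104),(555,106),(125,490),(487,487))])
Q=plane(W3,t,.012);print('tray',Q.round(4),Q.mean(0),[np.linalg.norm(Q[a]-Q[b]).round(4) for a,b in((1,0),(3,2),(0,2),(1,3))],ang(Q[0]-Q[1]),ang(Q[0]-Q[2]),ang(Q[1]-Q[3]))
# height check of sole heel-top corners from two views
w=px([(205,288),(330,313)],6,(270,0))
print('heel corners',tri([W1,W3],[w[0],h[1]])[0],tri([W1,W3],[w[1],h[0]])[0])
```

```text
(array([0.43473633, 0.30619651, 0.1141143 ]), [np.float64(0.0002671516555666017), np.float64(0.00026715165556653035)])
(array([0.43455906, 0.30501192, 0.11347279]), [np.float64(0.0013835256170547047), np.float64(0.00022586239819695519), np.float64(0.0013852317003596418)])
(array([0.43430045, 0.30383925, 0.11254073]), [np.float64(3.868462678005196e-05), np.float64(3.8684626780064825e-05)])
sole [[0.409  0.2828 0.021 ]
 [0.4514 0.2765 0.021 ]
 [0.3956 0.2005 0.021 ]] 0.04288912373353065 0.08344607316408024 171.5 80.8
tray [[0.3948 0.3034 0.012 ]
 [0.4826 0.2905 0.012 ]
 [0.3767 0.1798 0.012 ]
 [0.4641 0.1657 0.012 ]] [0.42956076 0.23484373 0.012     ] [np.float64(0.0887), np.float64(0.0885), np.float64(0.1249), np.float64(0.1262)] 171.6 81.7 81.6
heel corners [0.43089317 0.28373315 0.02915055] [0.43031689 0.28144516 0.02180986]
```

```bash
python3 to.py p .4317 .2924 .0949; python3 -m jog '[{"x":-0.01,"y":0.02,"z":-0.011,"turn":0,"fingers":1},{"x":-0.009,"y":0.035,"z":-0.011,"turn":0,"fingers":1},{"x":0,"y":0.035,"z":0,"turn":0,"fingers":1},{"x":0,"y":0.035,"z":0,"turn":0,"fingers":1},{"x":0,"y":0,"z":0,"turn":0,"fingers":1}]'; python3 to.py p .4317 .2924 .0949;  python3 - <<'E'
from h import *
import pickle
s=manip.observe();im=manip.grab_frame('wrist');cv2.imwrite('pics/w4.png',im[:,:,::-1]);pickle.dump(s,open('w4.pkl','wb'))
E
python3 st.py
```

```text
tool shift [-0.0189  0.1882 -0.0224] norm 0.1905
t: 23.8
ee_pos: [0.4313, 0.3325, 0.1409]
tool_rot: [-1.673, 0.77, -1.861]
force: [0.2, -0.5, 0.8]
finger_gap: 0.0928
tool shift [-0.0039  0.0609 -0.0003] norm 0.061
23.85 [ 0.773  0.717  1.301 -0.537  1.701  0.967] [0.4324 0.3346 0.1426] [-0.24 -0.02  0.47] 0.0933
[[-0.106  0.007  0.994]
 [-0.708 -0.702 -0.07 ]
 [ 0.698 -0.712  0.079]]
lean 44.63 az -89.43
```

View pics/w4.png

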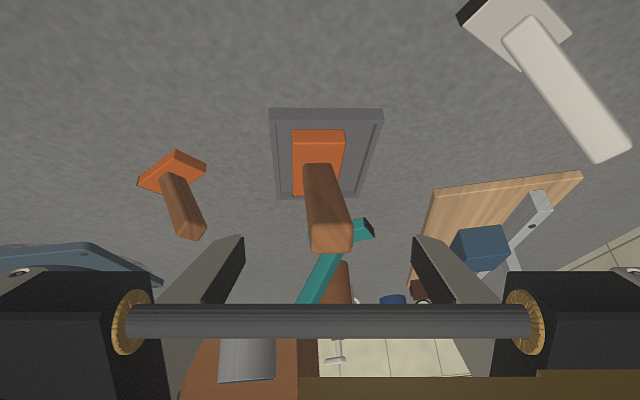

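```bash
python3 -m jog '[{"x":-0.003,"y":0.03,"z":0,"turn":0,"fingers":1},{"x":0,"y":0.03,"z":0,"turn":0,"fingers":1},{"x":0,"y":0,"z":0,"turn":0,"fingers":0},{"x":0,"y":0,"z":0,"turn":0,"fingers":-0.3},{"x":0,"y":0,"z":0,"turn":0,"fingers":-0.6},{"x":0,"y":0,"z":0,"turn":0,"fingers":-1},{"x":0,"y":0,"z":0,"turn":0,"fingers":-1},{"x":0,"y":0,"z":0,"turn":0,"fingers":-1}]' 30;  python3 st.py
```

```text
t: 24.65
ee_pos: [0.4342, 0.2975, 0.0974]
tool_rot: [-1.664, 0.77, -1.858]
force: [-1.0, -0.2, -0.6]
finger_gap: 0.0499
24.65 [ 0.733  0.723  1.419 -0.555  1.573  1.001] [0.4342 0.2975 0.0974] [-0.98 -0.16 -0.63] 0.0499
[[-0.105  0.01   0.994]
 [-0.711 -0.7   -0.068]
 [ 0.696 -0.714  0.081]]
lean 44.45 az -89.17
```

```bash
python3 -m jog '[{"x":0,"y":0,"z":0,"turn":0,"fingers":-1},{"x":0,"y":0,"z":0,"turn":0,"fingers":-1},{"x":0,"y":0,"z":0,"turn":0,"fingers":-1},{"x":0,"y":0,"z":0,"turn":0,"fingers":-1},{"x":0,"y":0,"z":0,"turn":0,"fingers":-1}]' 40;  python3 st.py;python3 - <<'E'
from h import *
import pickle
s=manip.observe();im=manip.grab_frame('wrist');cv2.imwrite('pics/w5.png',im[:,:,::-1]);pickle.dump(s,open('w5.pkl','wb'))
E
```

```text
t: 25.15
ee_pos: [0.4337, 0.2968, 0.0972]
tool_rot: [-1.666, 0.771, -1.858]
force: [-1.8, 1.0, 3.6]
finger_gap: 0.0261
25.15 [ 0.732  0.723  1.42  -0.555  1.573  1.001] [0.4337 0.2968 0.0972] [-1.84  1.04  3.59] 0.0261
[[-0.105  0.009  0.994]
 [-0.71  -0.701 -0.069]
 [ 0.697 -0.713  0.08 ]]
lean 44.52 az -89.3
```

View pics/w5.png

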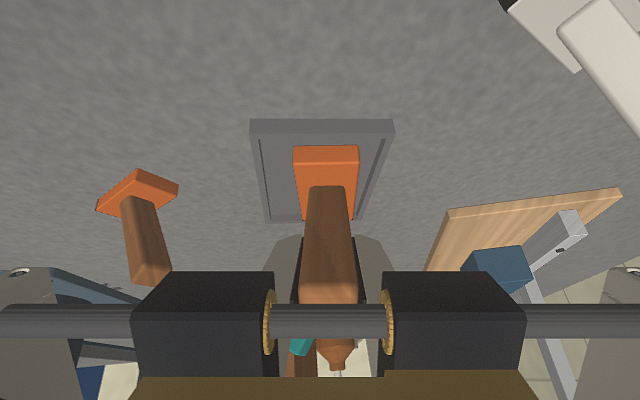

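```bash
python3 - <<'E'
from h import *
import pickle
W3=cam('wrist',pickle.load(open('w3.pkl','rb')));W4=cam('wrist',pickle.load(open('w4.pkl','rb')))
print(tri([W3,W4],[(479,118),(613,155)]))
W5=cam('wrist',pickle.load(open('w5.pkl','rb')))
# jig near corners w4, w5 at deck
for W,c in((W3,[(395,166),(503,151)]),(W4,[(435,194),(581,175)]),(W5,[(450,215),(621,193)])): 
    P=plane(W,c,.012);print(P.round(4),np.linalg.norm(P[0]-P[1]))
E
python3 -m jog '[{"x":0.014,"y":-0.014,"z":0,"turn":0,"fingers":-1},{"x":0.028,"y":-0.028,"z":0,"turn":0,"fingers":-1},{"x":0.028,"y":-0.028,"z":0,"turn":0,"fingers":-1},{"x":0,"y":0,"z":0,"turn":-0.148,"fingers":-1},{"x":0,"y":0,"z":0,"turn":0,"fingers":-1}]' 50; python3 st.py; python3 to.py p .632 .19 .2
python3 - <<'E'
from h import *
import pickle
s=manip.observe();im=manip.grab_frame('wrist');cv2.imwrite('pics/w6.png',im[:,:,::-1]);pickle.dump(s,open('w6.pkl','wb'))
im=manip.grab_frame('side');cv2.imwrite('pics/s6.png',im[:,:,::-1])
crop('s6',240,150,440,350,3,'s6c')
E
```

```text
(array([0.59604517, 0.32913561, 0.08889512]), [np.float64(0.0014224265507514961), np.float64(0.0014224265507515419)])
[[0.5533 0.1504 0.012 ]
 [0.7121 0.1614 0.012 ]] 0.1592077813698591
[[0.5518 0.1569 0.012 ]
 [0.7102 0.1665 0.012 ]] 0.1586893337409863
[[0.5512 0.1578 0.012 ]
 [0.7091 0.1678 0.012 ]] 0.15828436221303155
t: 25.7
ee_pos: [0.4268, 0.297, 0.1978]
tool_rot: [-1.775, 0.709, -1.711]
force: [0.0, -0.2, -1.9]
finger_gap: 0.0257
25.7 [ 0.74   0.603  1.362 -0.558  1.722  0.765] [0.4268 0.297  0.1978] [ 0.03 -0.25 -1.86] 0.0257
[[ 0.042  0.012  0.999]
 [-0.715 -0.698  0.039]
 [ 0.698 -0.716 -0.02 ]]
lean 44.27 az -88.99
tool shift [0.0866 0.0757 0.2009] norm 0.2315
```

View pics/w6.png

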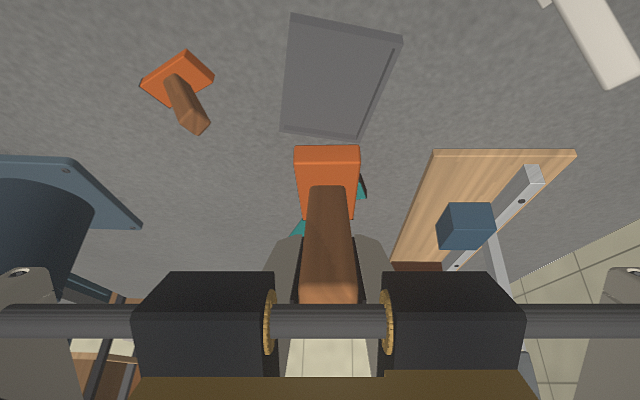

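View pics/s6c.png

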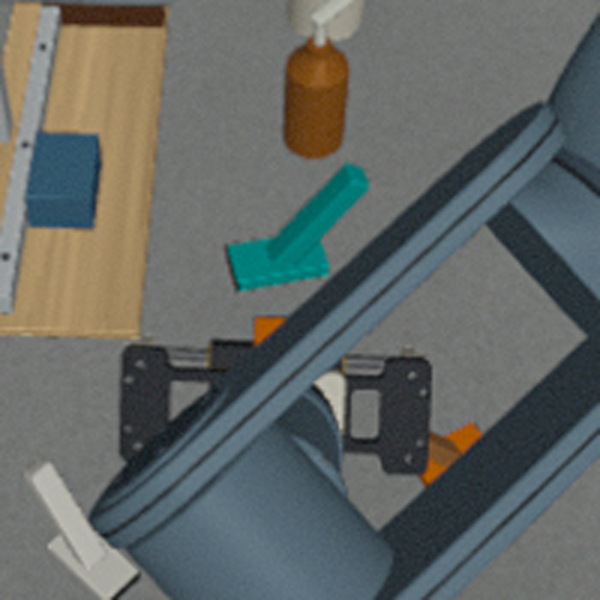

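```bash
cat > shoe.py <<'E'
from h import *
import pickle
def n(v): return v/np.linalg.norm(v)
sg=pickle.load(open('w5.pkl','rb'));M=R.from_rotvec(sg['tool_rot']).as_matrix()
O0=np.array([.4235,.235,.005]);th=np.radians(81.2)
y0=np.array([np.cos(th),np.sin(th),0]);x0=np.array([y0[1],-y0[0],0]);S0=np.c_[x0,y0,[0,0,1]]
x=M[:,2];y=n(y0-(y0@x)*x);S=np.c_[x,y,np.cross(x,y)]
G0=np.array(sg['ee_pos'])+M@np.array([0,.006,0])
v=S0.T@(G0-O0); v[0]=0   # grasp point in shoe frame
Rts=M.T@S
def shoe(s=None):
    s=s or manip.observe();Mc=R.from_rotvec(s['tool_rot']).as_matrix()
    Sc=Mc@Rts;Oc=np.array(s['ee_pos'])+Mc@np.array([0,.006,0])-Sc@v
    return Oc,Sc
JO=np.array([.629,-.048,0]);ja=np.radians(3.5);EX=np.array([np.cos(ja),np.sin(ja),0]);EY=np.array([-np.sin(ja),np.cos(ja),0])
def rep(s=None):
    O,S=shoe(s);d=O-JO
    print('shoe jig x,y,z mm',(1e3*np.array([d@EX,d@EY,O[2]])).round(1),'yaw err',np.degrees(np.arctan2(S[:,1]@EX*-1,S[:,1]@EY)).round(2),'xaxis z',np.degrees(S[2,0]).round(2),'yaxis z(deg,nose down +)',np.degrees(S[2,1]).round(2))
if __name__=='__main__':
    print('grasp in shoe frame',v.round(4));rep()
E
python3 - <<'E'
from shoe import *
print(v.round(4))
for f in('w5','w6'):
    s=pickle.load(open(f+'.pkl','rb'));rep(s);O,S=shoe(s);W=cam('wrist',s)
    print(proj(W,[O+S@np.array(p) for p in((-.022,.045,.016),(.022,.045,.016),(-.022,.045,0),(-.022,-.04,.016))]).round(1))
crop('w6',280,130,380,240,6,'w6c')
E
```

```text
[0.     0.0584 0.088 ]
shoe jig x,y,z mm [-174.8  292.4    5.7] yaw err -7.5 xaxis z 4.57 yaxis z(deg,nose down +) -0.39
[[293.3 163.4]
 [361.4 163.4]
 [294.6 144. ]
 [302.3 221. ]]
shoe jig x,y,z mm [-184.1  293.7  105.9] yaw err -1.29 xaxis z -1.17 yaxis z(deg,nose down +) -0.31
[[293.3 163.4]
 [361.4 163.4]
 [294.6 144. ]
 [302.3 221. ]]
```

View pics/w6c.png

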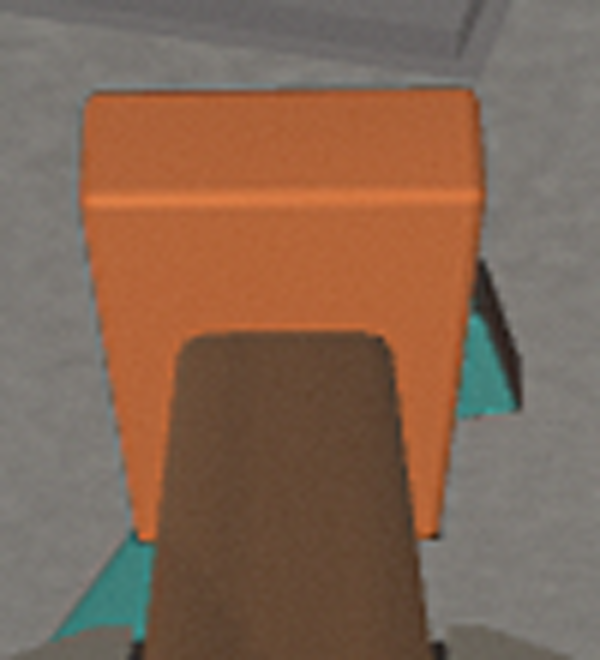

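```bash
python3 -m jog '[{"x":0.01,"y":0.0205,"z":0.0337,"turn":0,"fingers":-1},{"x":0.01,"y":0.0205,"z":0.0337,"turn":0,"fingers":-1},{"x":0.01,"y":0.0205,"z":0.0337,"turn":0,"fingers":-1},{"x":0.01,"y":0.0205,"z":0.0337,"turn":0,"fingers":-1},{"x":0.01,"y":0.0205,"z":0.0337,"turn":0,"fingers":-1},{"x":0.01,"y":0.0205,"z":0.0337,"turn":0,"fingers":-1},{"x":0,"y":0,"z":0,"turn":0,"fingers":-1},{"x":0,"y":0,"z":0,"turn":0,"fingers":-1}]' 50; python3 st.py; python3 shoe.py
python3 - <<'E'
from h import *
import pickle
s=manip.observe();im=manip.grab_frame('wrist');cv2.imwrite('pics/w7.png',im[:,:,::-1]);pickle.dump(s,open('w7.pkl','wb'))
im=manip.grab_frame('side');cv2.imwrite('pics/s7.png',im[:,:,::-1]);im=manip.grab_frame('top');cv2.imwrite('pics/t7.png',im[:,:,::-1])
crop('s7',200,60,400,330,2,'s7c');crop('t7',230,80,440,220,3,'t7c')
E
```

```text
t: 26.6
ee_pos: [0.6314, 0.1736, 0.1433]
tool_rot: [-1.782, 0.713, -1.714]
force: [-0.3, 0.5, -2.2]
finger_gap: 0.0258
26.6 [ 0.433  0.774  1.185 -0.693  1.569  0.533] [0.6314 0.1736 0.1433] [-0.33  0.51 -2.16] 0.0258
[[ 0.041  0.005  0.999]
 [-0.712 -0.701  0.033]
 [ 0.701 -0.713 -0.025]]
lean 44.53 az -89.57
grasp in shoe frame [0.     0.0584 0.088 ]
shoe jig x,y,z mm [ 11.8 157.6  51.7] yaw err -1.61 xaxis z -1.43 yaxis z(deg,nose down +) -0.56
```

View pics/w7.png

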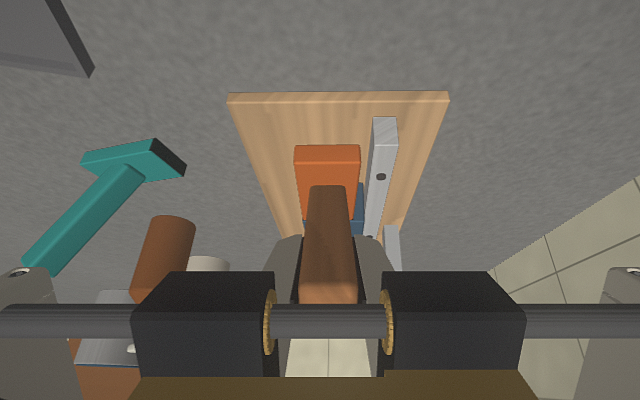

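View pics/s7c.png

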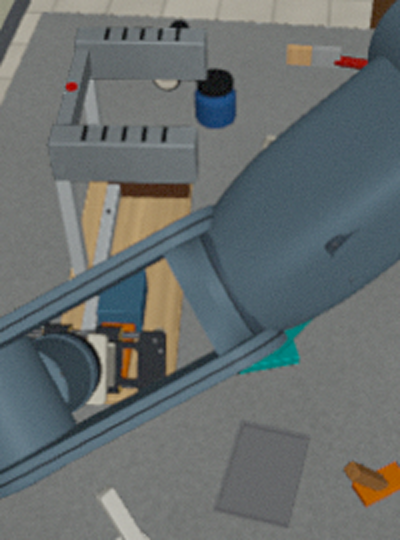

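View pics/t7c.png

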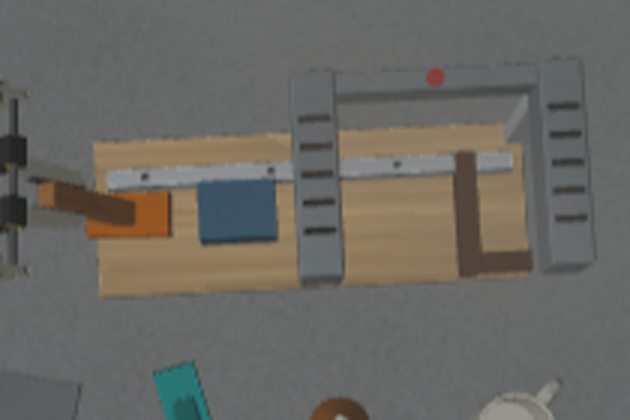

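Run:
```python
from shoe import *
crop('w7',215,85,455,245,3,'w7c')
s=pickle.load(open('w7.pkl','rb'));W=cam('wrist',s)
for nm,z,p in(('fence end top L/R',.04,[(373,118),(397,118)]),('deck corners',.012,[(228,101),(449,100)])):
    P=plane(W,p,z);d=P-JO;print(nm,P.round(4),(d@EX).round(4),(d@EY).round(4))
```

```text
fence end top L/R [[0.6586 0.1694 0.04  ]
 [0.6741 0.1703 0.04  ]] [0.0428 0.0583] [0.2152 0.2151]
deck corners [[0.5556 0.1513 0.012 ]
 [0.7158 0.1612 0.012 ]] [-0.0611  0.0994] [0.2034 0.2036]
```

View pics/w7c.png

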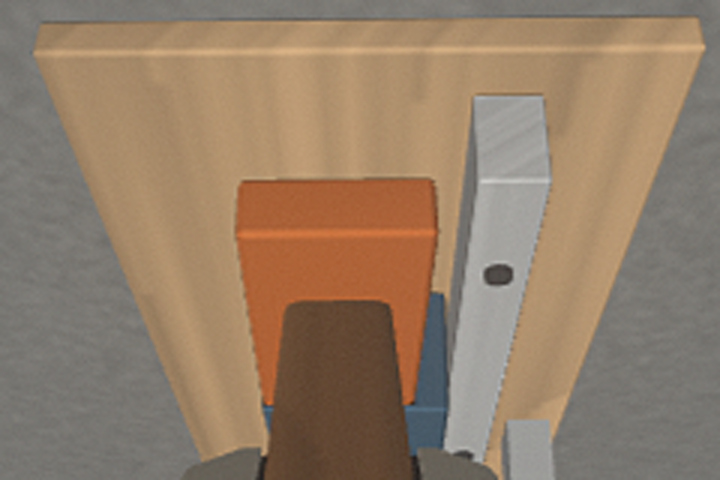

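Run:
```python
from shoe import *
s=pickle.load(open('w7.pkl','rb'));W=cam('wrist',s)
for nm,z,p in(('fence end top',.04,[(375.3,145.5),(398,145)]),('fence end foot',.012,[(373.3,116.7),(396,116.7)]),('deck corners',.012,[(227,103),(449.5,101)])):
    P=plane(W,p,z);d=P-JO;print(nm,(d@EX).round(4),(d@EY).round(4),np.degrees(np.arctan2(*(P[1]-P[0])[1::-1])))
rep(s);O,S=shoe(s);print(proj(W,[O+S@np.array(p) for p in((-.022,.045,.016),(.022,.045,.016))]).round(1))
# block visible top rear right corner z .057
P=plane(W,[(361.7,183),(363.5,221)],.057);d=P-JO;print((d@EX).round(4),(d@EY).round(4))
```

```text
fence end top [0.0471 0.0634] [0.1869 0.1875] 5.636627699349088
fence end foot [0.0469 0.0642] [0.1868 0.1867] 3.3483019210718283
deck corners [-0.0624  0.1   ] [0.2015 0.2026] 3.9020955847117746
shoe jig x,y,z mm [ 11.8 157.6  51.7] yaw err -1.61 xaxis z -1.43 yaxis z(deg,nose down +) -0.56
[[293.3 163.4]
 [361.5 163.4]]
[0.0383 0.0442] [0.1628 0.0951]
```

```bash
sed -i 's/JO=np.array(\[.629,-.048,0\])/JO=np.array([.6305,-.0509,0])/' shoe.py; python3 -m jog '[{"x":-0.009,"y":0.009,"z":0.005,"turn":-0.04,"fingers":-1},{"x":-0.011,"y":0.011,"z":0,"turn":0,"fingers":-1},{"x":-0.0055,"y":0.006,"z":0,"turn":0,"fingers":-1},{"x":0,"y":0,"z":0,"turn":0,"fingers":-1},{"x":0,"y":0,"z":0,"turn":0,"fingers":-1}]' 60; python3 st.py; python3 shoe.py
python3 - <<'E'
from shoe import *
M=R.from_rotvec(manip.observe()['tool_rot']).as_matrix()
for v_ in(-EY,EX,[0,0,1]): print((M.T@np.array(v_)).round(4))
E
```

```text
t: 27.25
ee_pos: [0.6349, 0.1752, 0.1087]
tool_rot: [-1.809, 0.691, -1.672]
force: [-0.3, 0.4, -0.2]
finger_gap: 0.0259
27.25 [ 0.434  0.813  1.199 -0.695  1.525  0.525] [0.6349 0.1752 0.1087] [-0.32  0.37 -0.2 ] 0.0259
[[ 0.083  0.009  0.997]
 [-0.71  -0.701  0.065]
 [ 0.699 -0.713 -0.051]]
lean 44.51 az -89.24
grasp in shoe frame [0.     0.0584 0.088 ]
shoe jig x,y,z mm [ 13.8 162.   17. ] yaw err 0.29 xaxis z -2.95 yaxis z(deg,nose down +) -0.49
[ 0.7139  0.7003 -0.0045]
[ 0.0393 -0.0336  0.9987]
[ 0.6992 -0.7131 -0.0515]
```

```bash
python3 -m jog '[{"x":0.0062,"y":0.008,"z":0,"turn":0,"fingers":-1},{"x":0.0062,"y":0.008,"z":0,"turn":0,"fingers":-1},{"x":0.0071,"y":0.007,"z":0.0002,"turn":0,"fingers":-1},{"x":0.0071,"y":0.007,"z":0.0002,"turn":0,"fingers":-1},{"x":0.0071,"y":0.007,"z":0.0002,"turn":0,"fingers":-1},{"x":0.0071,"y":0.007,"z":0.0002,"turn":0,"fingers":-1},{"x":0.0071,"y":0.007,"z":0.0002,"turn":0,"fingers":-1},{"x":0.0071,"y":0.007,"z":0.0002,"turn":0,"fingers":-1}]' 60; python3 st.py; python3 shoe.py
python3 - <<'E'
from shoe import *
im=manip.grab_frame('top');cv2.imwrite('pics/t8.png',im[:,:,::-1]);crop('t8',230,80,440,220,3,'t8c')
s=manip.observe();im=manip.grab_frame('wrist');cv2.imwrite('pics/w8.png',im[:,:,::-1])
E
```

```text
t: 28.05
ee_pos: [0.6417, 0.0945, 0.106]
tool_rot: [-1.808, 0.691, -1.672]
force: [-1.3, 3.0, 0.4]
finger_gap: 0.0257
28.05 [ 0.328  0.761  1.315 -0.741  1.414  0.496] [0.6417 0.0945 0.106 ] [-1.27  3.03  0.37] 0.0257
[[ 0.082  0.01   0.997]
 [-0.711 -0.701  0.065]
 [ 0.699 -0.714 -0.051]]
lean 44.48 az -89.21
grasp in shoe frame [0.     0.0584 0.088 ]
shoe jig x,y,z mm [15.7 81.1 14.3] yaw err 0.27 xaxis z -2.9 yaxis z(deg,nose down +) -0.45
```

View pics/t8c.png

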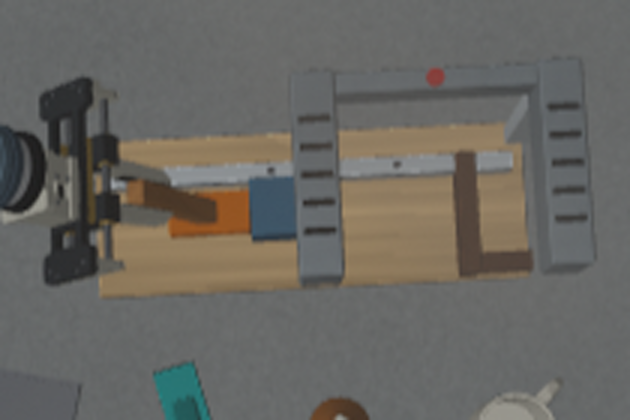

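View pics/w8.png

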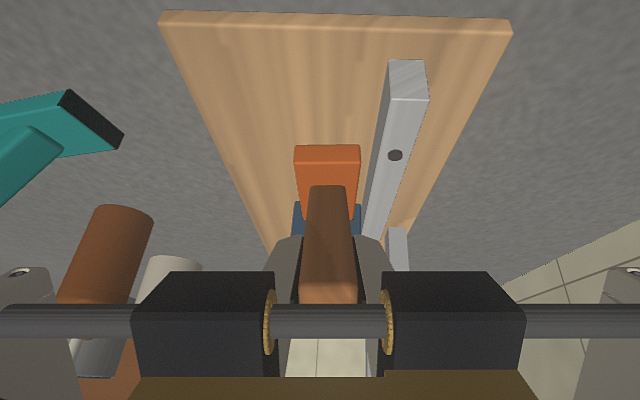

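```bash
python3 -m jog '[{"x":0.0071,"y":0.007,"z":0,"turn":0,"fingers":-1},{"x":0.0071,"y":0.007,"z":0,"turn":0,"fingers":-1},{"x":0.0071,"y":0.007,"z":0,"turn":0,"fingers":-1},{"x":0.0071,"y":0.007,"z":0,"turn":0,"fingers":-1},{"x":0.0071,"y":0.007,"z":0,"turn":0,"fingers":-1},{"x":0.0071,"y":0.007,"z":0,"turn":0,"fingers":-1},{"x":0.0071,"y":0.007,"z":0,"turn":0,"fingers":-1},{"x":0.0071,"y":0.007,"z":0,"turn":0,"fingers":-1}]' 60; python3 st.py; python3 shoe.py
python3 - <<'E'
from shoe import *
im=manip.grab_frame('top');cv2.imwrite('pics/t9.png',im[:,:,::-1]);crop('t9',230,80,440,220,3,'t9c')
E
```

```text
t: 28.95
ee_pos: [0.6467, 0.0148, 0.1054]
tool_rot: [-1.809, 0.692, -1.672]
force: [0.6, 3.0, -1.1]
finger_gap: 0.0258
28.95 [ 0.216  0.719  1.404 -0.789  1.314  0.457] [0.6467 0.0148 0.1054] [ 0.58  3.01 -1.1 ] 0.0258
[[ 0.082  0.009  0.997]
 [-0.711 -0.701  0.065]
 [ 0.699 -0.713 -0.051]]
lean 44.48 az -89.25
grasp in shoe frame [0.     0.0584 0.088 ]
shoe jig x,y,z mm [15.8  1.2 13.8] yaw err 0.27 xaxis z -2.94 yaxis z(deg,nose down +) -0.45
```

View pics/t9c.png

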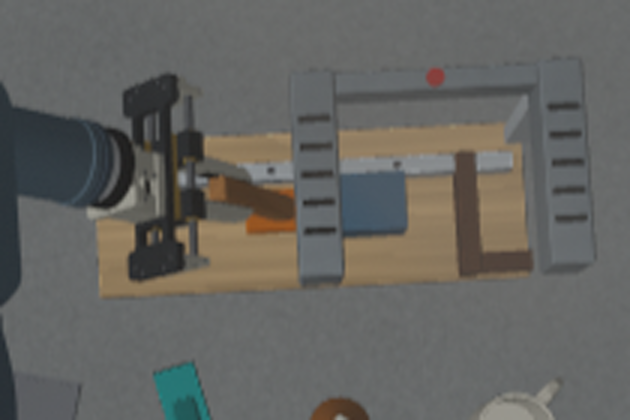

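```bash
python3 -m jog '[{"x":0.0076,"y":0.0065,"z":0,"turn":0,"fingers":-1},{"x":0.0071,"y":0.007,"z":0,"turn":0,"fingers":-1},{"x":0.0071,"y":0.007,"z":0,"turn":0,"fingers":-1},{"x":0.0071,"y":0.007,"z":0,"turn":0,"fingers":-1},{"x":0.0036,"y":0.0035,"z":0,"turn":0,"fingers":-1}]' 60; python3 st.py; python3 shoe.py
python3 - <<'E'
from shoe import *
im=manip.grab_frame('top');cv2.imwrite('pics/t10.png',im[:,:,::-1]);crop('t10',230,80,440,220,3,'t10c')
E
```

```text
t: 29.5
ee_pos: [0.6497, -0.0304, 0.1062]
tool_rot: [-1.809, 0.692, -1.673]
force: [0.7, 2.4, -0.6]
finger_gap: 0.0257
29.5 [ 0.149  0.7    1.44  -0.817  1.262  0.431] [ 0.6497 -0.0304  0.1062] [ 0.7   2.44 -0.6 ] 0.0257
[[ 0.082  0.009  0.997]
 [-0.71  -0.701  0.065]
 [ 0.699 -0.713 -0.051]]
lean 44.5 az -89.29
grasp in shoe frame [0.     0.0584 0.088 ]
shoe jig x,y,z mm [ 15.9 -44.1  14.5] yaw err 0.23 xaxis z -2.94 yaxis z(deg,nose down +) -0.47
```

View pics/t10c.png

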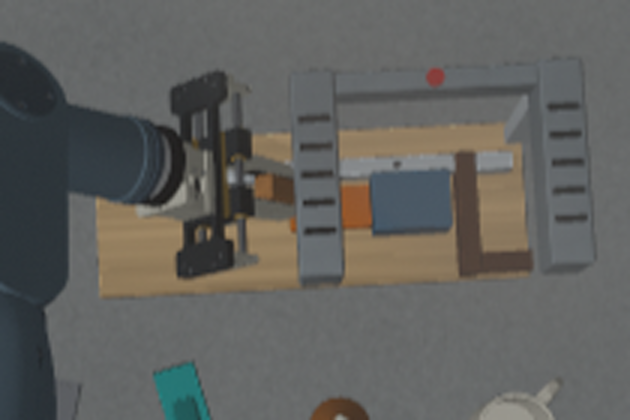

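```bash
python3 -m jog '[{"x":0.0018,"y":0.0018,"z":0,"turn":0,"fingers":-1},{"x":0.0018,"y":0.0018,"z":0,"turn":0,"fingers":-1}]' 60; python3 shoe.py;  python3 -m jog '[{"x":0.0018,"y":0.0018,"z":0,"turn":0,"fingers":-1}]'; python3 shoe.py
```

```text
t: 29.75
ee_pos: [0.6501, -0.034, 0.1063]
tool_rot: [-1.808, 0.691, -1.672]
force: [-1.0, 2.1, 0.4]
finger_gap: 0.0253
grasp in shoe frame [0.     0.0584 0.088 ]
shoe jig x,y,z mm [ 16.3 -47.7  14.6] yaw err 0.29 xaxis z -2.91 yaxis z(deg,nose down +) -0.45
t: 29.85
ee_pos: [0.6504, -0.0364, 0.1062]
tool_rot: [-1.808, 0.691, -1.672]
force: [-0.5, 1.8, -0.0]
finger_gap: 0.0256
grasp in shoe frame [0.     0.0584 0.088 ]
shoe jig x,y,z mm [ 16.4 -50.1  14.6] yaw err 0.31 xaxis z -2.9 yaxis z(deg,nose down +) -0.45
```

```bash
python3 -m jog '[{"x":0.0015,"y":0.0015,"z":0,"turn":0,"fingers":-1},{"x":0.0015,"y":0.0015,"z":0,"turn":0,"fingers":-1}]' 60; python3 shoe.py
```

```text
t: 30.05
ee_pos: [0.6507, -0.0385, 0.1064]
tool_rot: [-1.805, 0.692, -1.671]
force: [-4.6, 21.6, 10.3]
finger_gap: 0.0254
grasp in shoe frame [0.     0.0584 0.088 ]
shoe jig x,y,z mm [ 16.8 -51.9  14.6] yaw err 0.31 xaxis z -2.81 yaxis z(deg,nose down +) -0.27
```

```bash
python3 -m jog '[{"x":0,"y":0,"z":0,"turn":0,"fingers":-1},{"x":0,"y":0,"z":0,"turn":0,"fingers":-1},{"x":0,"y":0,"z":0,"turn":0,"fingers":-1}]' 60; python3 shoe.py
python3 - <<'E'
from shoe import *
im=manip.grab_frame('top');cv2.imwrite('pics/t11.png',im[:,:,::-1]);crop('t11',320,110,430,190,6,'t11c')
E
```

```text
t: 30.35
ee_pos: [0.6507, -0.0383, 0.1064]
tool_rot: [-1.805, 0.692, -1.671]
force: [-3.6, 13.5, 4.2]
finger_gap: 0.0257
grasp in shoe frame [0.     0.0584 0.088 ]
shoe jig x,y,z mm [ 16.8 -51.8  14.5] yaw err 0.34 xaxis z -2.82 yaxis z(deg,nose down +) -0.29
```

View pics/t11c.png

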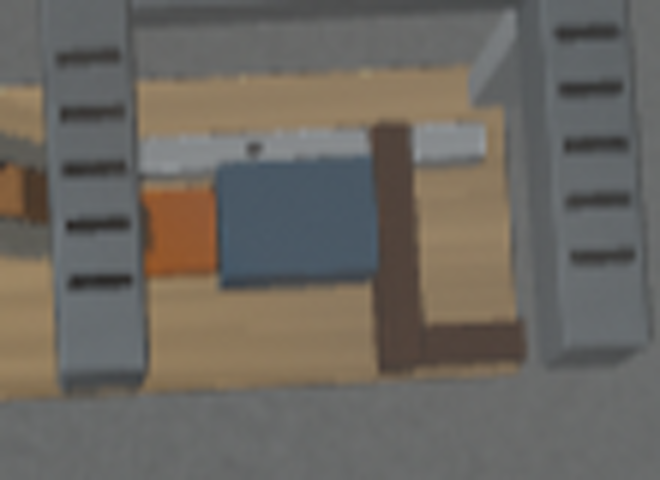

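```bash
python3 -m jog '[{"x":-0.0071,"y":-0.007,"z":0,"turn":0,"fingers":-1},{"x":-0.013,"y":-0.0145,"z":0,"turn":0,"fingers":-1},{"x":-0.02,"y":-0.022,"z":0,"turn":0,"fingers":-1},{"x":-0.025,"y":-0.027,"z":0,"turn":0,"fingers":-1},{"x":-0.02,"y":-0.03,"z":0,"turn":0,"fingers":-1},{"x":-0.01,"y":-0.035,"z":0,"turn":0,"fingers":-1},{"x":0,"y":-0.04,"z":0,"turn":0,"fingers":-1}]' 60; python3 st.py; python3 shoe.py
python3 - <<'E'
from shoe import *
im=manip.grab_frame('top');cv2.imwrite('pics/t12.png',im[:,:,::-1]);crop('t12',230,80,440,220,3,'t12c')
E
```

```text
t: 31.1
ee_pos: [0.6394, 0.152, 0.1629]
tool_rot: [-1.814, 0.691, -1.668]
force: [0.7, -0.3, -1.1]
finger_gap: 0.0255
31.1 [ 0.403  0.747  1.187 -0.705  1.569  0.448] [0.6394 0.152  0.1629] [ 0.73 -0.26 -1.07] 0.0255
[[ 0.087  0.007  0.996]
 [-0.71  -0.702  0.067]
 [ 0.699 -0.713 -0.056]]
lean 44.55 az -89.45
grasp in shoe frame [0.     0.0584 0.088 ]
shoe jig x,y,z mm [ 16.5 138.5  71.3] yaw err 0.35 xaxis z -3.21 yaxis z(deg,nose down +) -0.51
```

View pics/t12c.png

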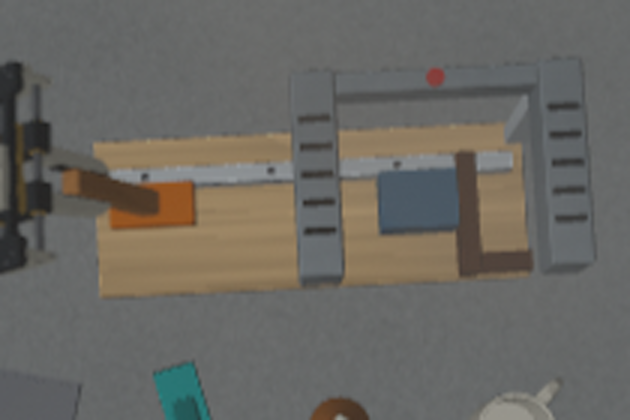

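```bash
python3 -m jog '[{"x":-0.0204,"y":-0.0174,"z":-0.033,"turn":0,"fingers":-1},{"x":-0.0204,"y":-0.0174,"z":-0.033,"turn":0,"fingers":-1},{"x":-0.0204,"y":-0.0174,"z":-0.033,"turn":0,"fingers":-1},{"x":-0.0204,"y":-0.0174,"z":-0.033,"turn":0,"fingers":-1},{"x":-0.0204,"y":-0.0174,"z":-0.033,"turn":0,"fingers":-1},{"x":-0.0204,"y":-0.0174,"z":-0.033,"turn":0,"fingers":-1},{"x":0,"y":0,"z":0,"turn":0.075,"fingers":-1},{"x":0,"y":0,"z":0,"turn":0.075,"fingers":-1},{"x":0,"y":0,"z":0,"turn":0,"fingers":-1},{"x":0,"y":0,"z":0,"turn":0,"fingers":-1}]' 60; python3 st.py
cat > tr.py <<'E'
from shoe import *
def trep():
    O,S=shoe();T=np.array([.4296,.2348,.005]);M=R.from_rotvec(manip.observe()['tool_rot']).as_matrix()
    print('O',O.round(4),'yaw',np.degrees(np.arctan2(S[1,1],S[0,1])).round(1),'roll',np.degrees(S[2,0]).round(2),'pitch',np.degrees(S[2,1]).round(2),'to tray, tool shift',(M.T@(T-O)).round(4),'world',(T-O).round(4))
trep()
E
python3 tr.py
python3 - <<'E'
from shoe import *
s=manip.observe();im=manip.grab_frame('wrist');cv2.imwrite('pics/w13.png',im[:,:,::-1]);pickle.dump(s,open('w13.pkl','wb'))
E
```

```text
t: 32.15
ee_pos: [0.4326, 0.2971, 0.1637]
tool_rot: [-1.697, 0.753, -1.819]
force: [-0.4, -0.3, -1.8]
finger_gap: 0.0258
32.15 [ 0.734  0.646  1.378 -0.558  1.674  0.899] [0.4326 0.2971 0.1637] [-0.4  -0.32 -1.77] 0.0258
[[-0.065  0.01   0.998]
 [-0.712 -0.701 -0.04 ]
 [ 0.699 -0.713  0.053]]
lean 44.49 az -89.21
O [0.4349 0.2336 0.0721] yaw 87.7 roll 3.02 pitch -0.46 to tray, tool shift [-0.0474  0.0469 -0.0088] world [-0.0053  0.0012 -0.0671]
```

View pics/w13.png

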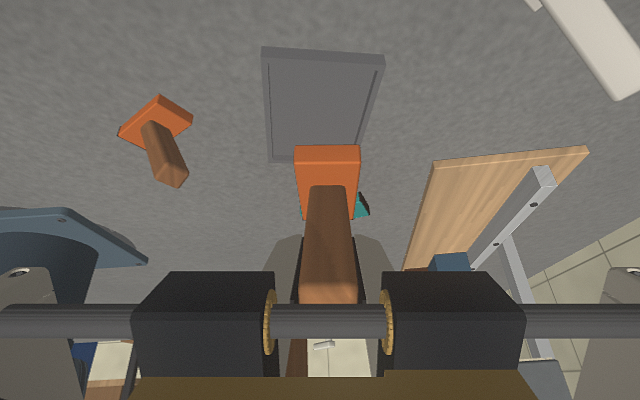

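```bash
python3 -m jog '[{"x":-0.0125,"y":0.0125,"z":-0.003,"turn":0,"fingers":-1},{"x":-0.0125,"y":0.0125,"z":-0.003,"turn":0,"fingers":-1},{"x":-0.0125,"y":0.0125,"z":-0.003,"turn":0,"fingers":-1},{"x":-0.005,"y":0.005,"z":0,"turn":0,"fingers":-1},{"x":-0.002,"y":0.002,"z":0,"turn":0,"fingers":-1},{"x":0,"y":0,"z":0,"turn":0,"fingers":-1}]' 60; python3 tr.py
```

```text
t: 32.8
ee_pos: [0.4271, 0.2975, 0.0999]
tool_rot: [-1.697, 0.754, -1.821]
force: [-0.6, 0.8, -1.6]
finger_gap: 0.0256
O [0.4293 0.2339 0.0083] yaw 87.6 roll 3.05 pitch -0.5 to tray, tool shift [-0.003   0.0018  0.    ] world [ 0.0003  0.0009 -0.0033]
```

```bash
python3 -m jog '[{"x":-0.001,"y":0.001,"z":0,"turn":0,"fingers":-1},{"x":-0.001,"y":0.001,"z":0,"turn":0,"fingers":-1},{"x":0,"y":0,"z":0,"turn":0,"fingers":-1}]' 10; python3 tr.py
```

```text
t: 33.1
ee_pos: [0.4274, 0.2978, 0.098]
tool_rot: [-1.695, 0.755, -1.821]
force: [0.2, -0.3, -1.4]
finger_gap: 0.0263
O [0.4298 0.2344 0.0063] yaw 87.6 roll 3.12 pitch -0.41 to tray, tool shift [-0.0012  0.0006 -0.0003] world [-0.0002  0.0004 -0.0013]
```

```bash
python3 -m jog '[{"x":-0.001,"y":0.001,"z":0,"turn":0,"fingers":-1},{"x":-0.001,"y":0.001,"z":0,"turn":0,"fingers":-1},{"x":0,"y":0,"z":0,"turn":0,"fingers":-1}]' 6; python3 tr.py;python3 - <<'E'
from shoe import *
s=manip.observe();im=manip.grab_frame('wrist');cv2.imwrite('pics/w14.png',im[:,:,::-1]);crop('w14',230,100,410,260,4,'w14c')
E
```

```text
t: 33.4
ee_pos: [0.428, 0.298, 0.0965]
tool_rot: [-1.693, 0.754, -1.823]
force: [0.3, 1.8, 6.3]
finger_gap: 0.0264
O [0.4305 0.2345 0.0049] yaw 87.6 roll 3.22 pitch -0.44 to tray, tool shift [-0.     -0.0003 -0.0009] world [-0.0009  0.0003  0.0001]
```

View pics/w14c.png

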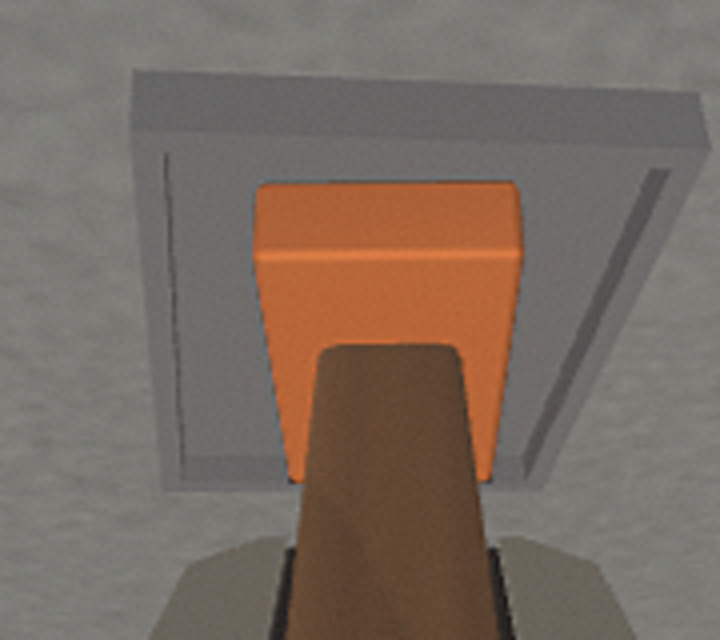

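```bash
python3 -m jog '[{"x":0,"y":0,"z":0,"turn":0,"fingers":-0.35},{"x":0,"y":0,"z":0,"turn":0,"fingers":-0.2},{"x":0,"y":0,"z":0,"turn":0,"fingers":0.2},{"x":0,"y":0,"z":0,"turn":0,"fingers":0.6},{"x":0,"y":0,"z":0,"turn":0,"fingers":1},{"x":0,"y":0,"z":0,"turn":0,"fingers":1},{"x":0,"y":0,"z":0,"turn":0,"fingers":1},{"x":0,"y":0,"z":0,"turn":0,"fingers":1}]' 10
python3 - <<'E'
from shoe import *
s=manip.observe();im=manip.grab_frame('wrist');cv2.imwrite('pics/w15.png',im[:,:,::-1])
E
```

```text
t: 34.25
ee_pos: [0.4274, 0.2977, 0.0948]
tool_rot: [-1.696, 0.755, -1.821]
force: [-0.2, -0.5, 0.5]
finger_gap: 0.0802
```

View pics/w15.png

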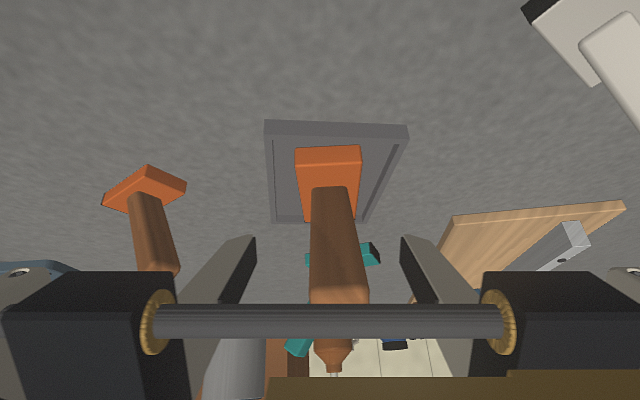

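Released and the shoe settled flat; retreat along the hand's axis.

```bash
python3 -m jog '[{"x":0,"y":-0.02,"z":0,"turn":0,"fingers":1},{"x":0,"y":-0.035,"z":0,"turn":0,"fingers":1},{"x":0,"y":-0.04,"z":0,"turn":0,"fingers":1},{"x":0,"y":-0.04,"z":0,"turn":0,"fingers":1},{"x":0,"y":-0.04,"z":0,"turn":0,"fingers":1},{"x":0,"y":0,"z":0,"turn":0,"fingers":1},{"x":0,"y":0,"z":0,"turn":0,"fingers":1}]'
python3 - <<'E'
from shoe import *
s=manip.observe();im=manip.grab_frame('wrist');cv2.imwrite('pics/w16.png',im[:,:,::-1]);pickle.dump(s,open('w16.pkl','wb'));crop('w16',240,50,420,220,4,'w16c')
im=manip.grab_frame('top');cv2.imwrite('pics/t16.png',im[:,:,::-1]);crop('t16',180,80,440,275,3,'t16c')
E
```

```text
t: 35.0
ee_pos: [0.4256, 0.4207, 0.2195]
tool_rot: [-1.695, 0.754, -1.821]
force: [-2.0, 0.5, -0.1]
finger_gap: 0.0926
```

View pics/w16c.png

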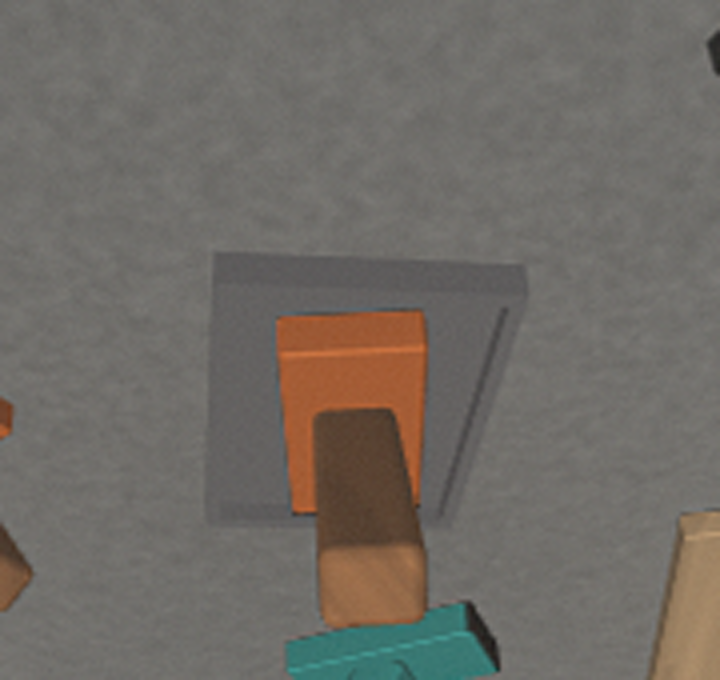

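View pics/t16c.png

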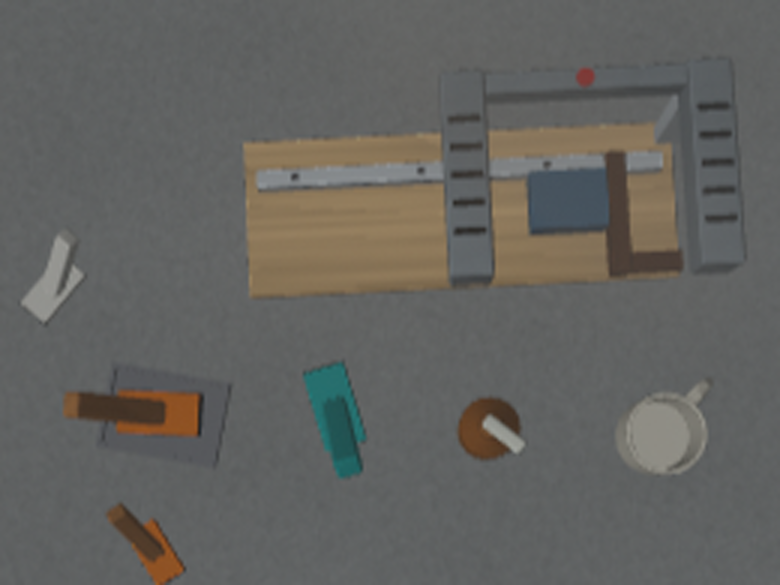

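```bash
python3 - <<'E'
from shoe import *
s=pickle.load(open('w16.pkl','rb'));W=cam('wrist',s)
f=lambda p:np.array(p,float)/4+(240,50)
P=plane(W,f([(279,356),(425,349),(292,513)]),.021);yv=n(P[0]-P[2]);O=(P[0]+P[1])/2-.045*yv
Q=plane(W,f([(210,287),(527,298),(208,524),(450,526)]),.012);C=Q.mean(0)
ey=n(Q[0]-Q[2]+Q[1]-Q[3]);ex=np.array([ey[1],-ey[0],0])
print('sole w,l',np.linalg.norm(P[0]-P[1]),np.linalg.norm(P[0]-P[2]),'shoe in tray mm',1e3*((O-C)@ex),1e3*((O-C)@ey),'C',C)
T=cam('top');q=(f([(373,583)]));c=np.array((70,404))/3+(180,80)
print('handle top',tri([W,T],[q[0],c]),'expected z .115')
for a,b in(((488,430),(3,)),): pass
E
python3 -m jog '[{"x":0,"y":0,"z":0,"turn":0,"fingers":1}]'; python3 st.py
```

```text
sole w,l 0.04229543598957526 0.08315094446454173 shoe in tray mm 0.9454826347753041 0.8264829203667855 C [0.42870936 0.23521518 0.012     ]
handle top (array([0.43229779, 0.30744788, 0.11336492]), [np.float64(1.7198237970103147e-05), np.float64(1.719823797020773e-05)]) expected z .115
t: 35.2
ee_pos: [0.4255, 0.419, 0.2184]
tool_rot: [-1.699, 0.755, -1.822]
force: [-0.4, -0.5, -0.9]
finger_gap: 0.0931
35.2 [ 0.858  0.766  1.009 -0.524  1.952  0.872] [0.4255 0.419  0.2184] [-0.42 -0.5  -0.86] 0.0931
[[-0.067  0.007  0.998]
 [-0.711 -0.702 -0.042]
 [ 0.701 -0.712  0.052]]
lean 44.62 az -89.42
```

Shoe is within about 1 mm of the tray centre, with the handle top at its standing height, and the block is home. Handing in.

```bash
python3 -c "
from rig import manip
print(manip.hand_in())"
```

```text
the job is handed in; nothing more can be done
None
```

The block is home against the end stop and along the fence, the shoe stands back in its tray, and the job was handed in at about 35.2 s. I took the larger orange shoe from the tray, gripped its handle with the hand leaning about 44.5° back, and pushed the block about 190 mm until the force rose to about 21 N. I then set the shoe down, let go and backed off.

**Tilting the hand:** the rows can only turn the tool about its own axis, so I got the lean by commanding poses beyond the arm's reach. That took about 15 s, with several corrections. It ended at about 44.5° rather than the handle's 35°, which still cleared the lamp bar.

**Last checks:**
- **Block:** the top view shows it touching the stop and lying along the fence. It had not moved when the shoe was drawn back. I did not measure the final gaps in millimetres.
- **Shoe:** its origin is about 1 mm from the tray's centre on both axes. The handle top measured 113 mm high against 115 mm expected, so it is standing flat. It sits about 6° turned from the tray's axes.
- **Surroundings:** the bottle and mug look unmoved in the last view. The jar was outside that crop. I saw no force spike that looked like the lamp or a bystander. One reading of about 35 N came while the arm was moving fast in free air, well away from everything.
- **Disagreements:** estimates of the jig's position differed by up to about 3 mm between views. I used the close wrist view of the fence.

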